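# Sort the filter cartridges, then set the water valve two turns open

### The arm

A 6-joint arm with a two-finger parallel gripper is mounted at the origin on the work surface. World frame = base frame: x ahead of the robot, y to its left, z up, the work surface at z = 0. Lengths are in mm, angles in rad, forces in N, time in s.
With the tool pointing down it reaches from about 300 to 875 mm from the base axis. Payload 6.4 kg.
Tool frame: the origin (TCP) lies at the very end of the fingers, on their centre line; the grasp point (between the pads) lies 19 mm behind it; z points along the fingers, x is the direction in which the jaws open and shut, and the axes are right-handed (so a half turn about z gives the same grasp; the last joint's range is limited). The gripper opens to 85 mm and grips with 20 to 120 N. Pads are 22 mm wide; open, the fingers measure 114 mm over their backs; the gripper's body (76 mm by 85 mm) begins 54 mm behind the grasp point. The pads swing forward as they close: fully open they stand 13 mm farther back than shut.
Start: joints at [-1.426, 0.181, 1.607, -0, 1.354, -0.206], TCP at [197.615, -539.99, 195.888] pointing down, gripper open.
Joint ranges: [-2.99, 2.99], [-0.89, 2.07], [0.3, 2.58], [-1.14, 4.28], [0, 2.63], [-3.12, 3.12]. Speed limits (rad/s): [2.57, 2.57, 3.01, 3.14, 3.14, 3.14].

### API

Orientations are given as a rotation vector (axis times angle).
In Python, from rig import * gives the robot as it stands.
- The arm moves only by the tool drive_tool, never from a script. Its argument "targets" is a list that holds one entry, the list of rows, each a list of 5 numbers: the shift along the tool's x, y, z in m, then the turn about the tool's z in degrees, then the closure, from -1 (fully open) to 1 (shut). In form: [[[tx, ty, tz, twist, hand], ...]]. A call has 1 to 5 rows; each row shifts and turns the pose as measured when the row begins, along the tool's axes as they then stand; what a row does not reach is not made up. A row lasts 1/8 s, in which the tool goes at most 62.5 mm and 10.7 degrees, less where a joint would pass 70% of its speed; a pose out of reach is approached as far as the arm can. A call is refused whole if a number of a shift passes 0.0625 or a number of a turn 10.7, either way. A call with a gripper value outside its range is refused whole. The fingers move at their own pace and stop on an object; "force" is the grip in N (left out, the last holds). Time passes only in rows, so rows that do not move let the fingers close. It gives the time, the measured TCP pose, the force and the opening at its end, in the units of the state.
- read_state(): the state, without advancing time (a new reading comes with each control period).
- read_camera(name): name is "scene" or "top" or "wrist"; returns the picture (480x640x3 uint8, red, green, blue); there is no depth.
- camera_model(name): a dict with "camera_matrix" (3x3 intrinsics, pixels), "k1" (the pictures are not rectified: a ray, as slopes to the right and down, at radius r is drawn at 1 + k1 r^2 times it, then the intrinsics apply), "rvec" (rotation vector, rad) and "tvec" (3), from world to camera coordinates, as OpenCV has them. Camera axes: x right, y down, z forward; pixel columns grow to the right and rows downward; lengths in mm; the calibration is good to about 2 mm. A picture is of the moment at which its call begins: read the wrist's pose just before it. camera_model takes no time and is no camera call; for the wrist camera it gives the pose at the moment of the call.
- finish_job(): hands the job in, once; it reports no verdict.
The state is a dict: "clock": time; "joint_positions": joint angles; "qd": joint speeds; "tau": joint torques, N m; "position": TCP position; "ee_rot": TCP orientation; "force": force on the tool from outside, world axes, zero at the start; "torque": the same for the moment, N m; "gripper_width": finger opening in mm.
Only numpy, scipy, OpenCV 4.12 (cv2) and the standard library are available. Lean on these libraries where they do the work, as an engineer would, in place of code of your own. Each camera call takes 0.05 s, during which the arm holds its last target.

### The job

Finish servicing the water filter: stand the white cartridge with the round tag on top (it passed) upright in the round wooden holder, and the one with the bar-shaped tag (rejected) upright in the square wooden holder, each let go on the holder's floor. Then put the line back in service: turn the valve wheel clockwise until it is shut against its stop, open it again (anticlockwise) by exactly two full turns, and finish still gripping the wheel's upright handle between the fingers: the program ends while holding it. Leave the rest of the things on the counter alone.

Things in the scene. Friction and masses are not known exactly. Their poses are not given: they have to be found in the camera images.
- cart_round: Filter cartridge with the ROUND tag (passed): plain white upright cylinder 50 mm in diameter, 80 mm tall, about 0.18 kg, with a raised dark disc 36 mm across and 5 mm high on its top. Origin at the centre of its underside, z up.
- cart_bar: Filter cartridge with the BAR tag (rejected): the same white cylinder, 50 mm in diameter and 80 mm tall, with a raised dark bar 48 x 12 mm and 5 mm high across its top (along its own x). Origin at the centre of its underside, z up.
- round_nest: Round pale-wood holder fixed to the counter, open on top: 80 mm outside, 70 mm inside, 22 mm tall, floor 5 mm thick. Origin at the centre of its underside; the cartridge's origin is 5 mm above it when seated.
- square_nest: Square pale-wood holder fixed to the counter, open on top: 80 x 80 mm outside, 70 x 70 mm inside, 22 mm tall, floor 5 mm thick. Origin at the centre of its underside, x and y along its sides; the cartridge's origin is 5 mm above it when seated.
- wheel (a joint): Turn of the valve wheel, rad: 0 = shut against its hard stop, grows as it is opened, anticlockwise seen from above; 2 pi per turn; it starts a part of a turn open (0.3 to 0.75 turns) and can open five turns. It turns with light friction (about 0.06 N m) and stays where it is left. The wheel does not rise as it turns.
- wheel_axis (a point): Centre of the valve wheel, on its vertical axis, 126 mm above the counter, in the middle of the rim's thickness. The dark steel wheel (rim circle 100 mm in diameter, bar 12 mm thick, four spokes; the top of the rim is 6 mm above this point and the hub no higher) sits on a brass valve in a copper pipe bridge 200 mm long, fixed to the counter.
- spinner: Upright handle of the wheel: a brown wooden cylinder 22 mm in diameter and 50 mm tall standing on the rim, 50 mm from the wheel's axis. It swivels freely about its own upright axis, so a hand that grips it can go round in a circle without turning. Origin at the centre of its underside, 7 mm above the point wheel_axis.
- handle_mid (a point): Middle of that handle, on its axis, 25 mm above its underside (158 mm above the counter).
- bottle: Clear glass flip-top bottle with white stopper, closed, standing; 68 mm across, 237 mm tall; origin at the centre of its base. Leave alone.
- whisk: Steel whisk lying on the counter along its own x, handle towards -x, 270 mm long, 55 mm high at the wire balloon; origin under the joint of handle and wires. Leave alone.
- bowls: Nested pair of white plastic bowls, 200 mm across, 98 mm tall; origin at the centre of the base. Leave alone.
- mixer: Black hand mixer lying flat with its two beaters along its own +x, body 170 x 75 mm, about 120 mm tall, beaters reaching 210 mm from the origin, which lies under the body's centre. Leave alone.
- mug: White mug, 80 mm across, 90 mm tall, handle on its own +y side; origin at the centre of its base. Leave alone.
- jar: Small amber glass jar with steel lid, 52 mm across, 75 mm tall; origin at the centre of its base. Leave alone.
Things that resemble listed ones, but are neither listed nor needed, are in the scene too. What is shaped like the part that bears wheel but green or pink is not meant.

How it is judged (in metres and radians):
On the way, in this order (a step that is already met when the one before it is completed fails the run):
1. both cartridges stand released in their holders: round tag in the round one, bar tag in the square one (horizontal distance between cart_round and round_nest below 0.014 m and z of cart_round in the frame of round_nest below 0.01 m and angle between each of cart_round, cart_bar's own z axis and vertical below 0.12 rad and horizontal distance between cart_bar and square_nest below 0.014 m and z of cart_bar in the frame of square_nest below 0.01 m and contact force between the fingers and cart_round below 0.1 N and linear speed of each of cart_round, cart_bar below 0.02 m/s and contact force between the fingers and cart_bar below 0.1 N), for 0.2 s.
2. the valve is shut against its stop (value of joint wheel below 0.06 rad and horizontal distance between cart_round and round_nest below 0.014 m and z of cart_round in the frame of round_nest below 0.01 m and angle between each of cart_round, cart_bar's own z axis and vertical below 0.12 rad and horizontal distance between cart_bar and square_nest below 0.014 m and z of cart_bar in the frame of square_nest below 0.01 m), for 0.1 s.
At the end, for the whole second after the job is handed in: Wheel, shut to its stop after sorting, now 2 turns open (12.57 +-0.26 rad), still; fingers grip its handle (over 4 N; grasp point within 15 mm of its axis, 35 mm of its middle); each cartridge released, at rest in its holder: tilt < 0.12 rad, within 5 mm of the floor, 14 mm of centre (all of step 1 and value of joint wheel between 12.306 and 12.826 rad and velocity of joint wheel between -0.05 and 0.05 rad/s and contact force between the fingers and spinner above 4 N and horizontal distance between the grasp point and handle_mid below 0.015 m and distance between the grasp point and handle_mid below 0.035 m); the arm keeps its last pose, push and grip.
It fails at once if a bystander (bottle, whisk, bowls, mixer, mug, jar) is shifted by more than 40 mm or the bottle tipped (distance of any of bottle, whisk, bowls, mixer, mug, jar from where it was at the start of the episode above 0.04 m or angle between bottle's own z axis and vertical above 0.5 rad).
It also fails if it takes over 72 s, if anything falls off the work surface, if the arm or the gripper's body presses on something with over 40 N, if the wrist force passes 120 N, or if a joint passes its speed limit or range.

## Working session

There is one attempt and no reset: what is moved stays moved. The work goes in short steps, Python scripts to look and compute and a tool call to move; the robot and the scene stay as the last step left them, time stands still between calls to the robot, and variables do not carry over. Pictures are saved under pics/ and viewed, and the job is handed in when it is done.

Besides the shell and the picture viewer there is one more tool, called after "Call:" by a JSON object that holds its "api" and its "payload", one argument or row to a line. drive_tool: Moves the arm, as the interface text tells. Its arguments: {"type":"object","properties":{"targets":{"type":"array","items":{"type":"array","items":{"type":"array","items":{"type":"number"}}}},"force":{"type":"number"}},"required":["targets"]}

```bash
ls; mkdir -p pics
python3 - <<'E'
from rig import *
import cv2
print(read_state())
for n in ("scene","top","wrist"):
    m=camera_model(n); print(n,m)
    cv2.imwrite(f"pics/{n}0.png",read_camera(n)[:,:,::-1])
E
```

```text
pics
{'clock': 0.0, 'joint_positions': array([-1.42630284e+00,  1.81522047e-01,  1.60802576e+00, -1.64716906e-05,
        1.35381455e+00, -2.06305988e-01]), 'qd': array([ 0.00100403, -0.00028224,  0.00068261, -0.00099439,  0.00084374,
        0.00043624]), 'tau': array([-6.01537704e-04, -4.44875515e+01, -3.51330221e+01, -4.00653526e-04,
        9.15121171e-03, -4.11215893e-06]), 'position': array([ 197.51349889, -539.34475296,  194.98631861]), 'ee_rot': array([-2.57395788e+00,  1.79897487e+00,  1.92159774e-03]), 'force': array([ 0.26658564, -0.12289984,  0.10900531]), 'torque': array([-0.01338732, -0.01748077, -0.03322275]), 'gripper_width': 85.61024048277584}
scene {'camera_matrix': array([[562.95063463,   0.        , 322.31711029],
       [  0.        , 562.95063463, 241.92577675],
       [  0.        ,   0.        ,   1.        ]]), 'k1': -0.14878419830838843, 'rvec': array([ 2.0562475 ,  1.26810536, -0.5463904 ]), 'tvec': array([-265.33744169, -213.58879545, 1767.49231272])}
top {'camera_matrix': array([[614.95700481,   0.        , 307.3847353 ],
       [  0.        , 614.95700481, 243.30978754],
       [  0.        ,   0.        ,   1.        ]]), 'k1': -0.09112996435595562, 'rvec': array([ 2.19565973, -2.18468716,  0.0376914 ]), 'tvec': array([  40.74142266,  517.53197473, 1848.20795451])}
wrist {'camera_matrix': array([[395.47037123,   0.        , 321.32152148],
       [  0.        , 395.47037123, 234.79909883],
       [  0.        ,   0.        ,   1.        ]]), 'k1': 0.00100145892072189, 'rvec': array([-2.36996586,  1.65614662,  0.24659139]), 'tvec': array([-574.91163389,  -37.52559725,  378.35332919])}
```

View pics/scene0.png

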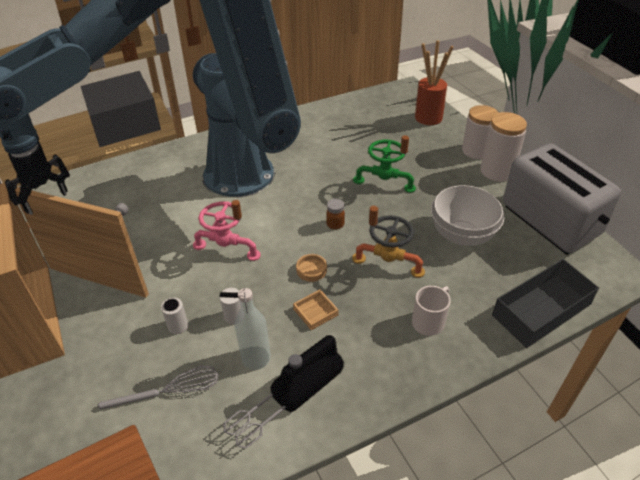

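View pics/top0.png

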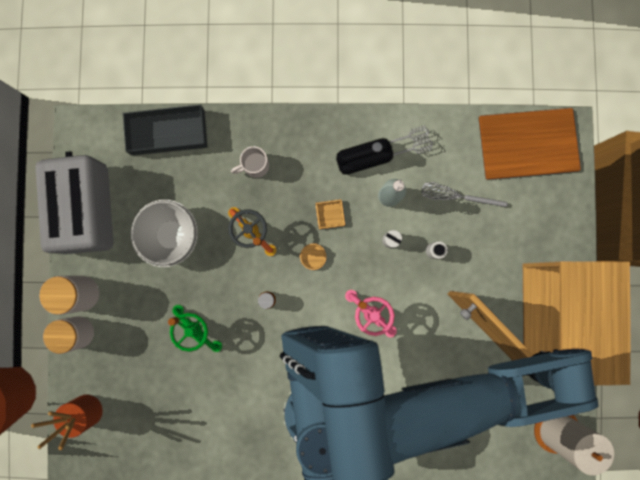

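View pics/wrist0.png

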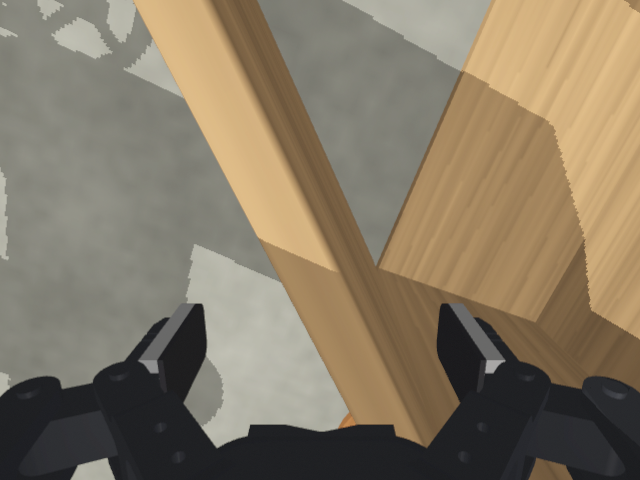

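The dark wheel with its orange and copper body is the meant valve; the green and pink ones are decoys. Next I'll enlarge the top-view regions.

```bash
cat > h.py <<'E'
import numpy as np, cv2
from rig import *
def ray(name,px,m=None):
    m=m or camera_model(name); K=m["camera_matrix"]
    p=np.array([(px[0]-K[0,2])/K[0,0],(px[1]-K[1,2])/K[1,1]])
    s=p.copy()
    for _ in range(20): s=p/(1+m["k1"]*(s@s))
    R=cv2.Rodrigues(np.array(m["rvec"]))[0]; t=np.array(m["tvec"])
    o=-R.T@t; d=R.T@np.array([s[0],s[1],1.]); return o,d/np.linalg.norm(d)
def onz(name,px,z,m=None):
    o,d=ray(name,px,m); return o+d*(z-o[2])/d[2]
def tri(a,pa,b,pb):
    o1,d1=ray(a,pa);o2,d2=ray(b,pb)
    A=np.stack([d1,-d2],1); s=np.linalg.lstsq(A,o2-o1,rcond=None)[0]
    p,q=o1+s[0]*d1,o2+s[1]*d2; return (p+q)/2,np.linalg.norm(p-q)
def proj(name,P,m=None):
    m=m or camera_model(name); R=cv2.Rodrigues(np.array(m["rvec"]))[0]
    c=R@np.array(P,float)+np.array(m["tvec"]); s=c[:2]/c[2]; s=s*(1+m["k1"]*(s@s)); K=m["camera_matrix"]
    return s*[K[0,0],K[1,1]]+[K[0,2],K[1,2]]
E
python3 - <<'E'
from h import *
t=cv2.imread("pics/top0.png"); s=cv2.imread("pics/scene0.png")
a=cv2.resize(t[185:285,205:465],None,fx=3,fy=3,interpolation=cv2.INTER_CUBIC)
b=cv2.resize(s[190:350,150:440],None,fx=2.7,fy=2.7,interpolation=cv2.INTER_CUBIC)
cv2.imwrite("pics/topc.png",a); cv2.imwrite("pics/scenec.png",b)
for n,p,z in [("cart bar",(393,239),85),("cart round",(438,250),85),("sq",(330,214),22),("rd",(313,257),22),("wheel",(248,229),126),("bottle",(398,186),237),("door tip",(452,293),200),("knob",(466,312),150),("doorhinge",(522,355),200),("cabinet",(525,263),200)]:
    print(n,onz("top",p,z).round(1))
E
```

```text
cart bar [ 527.6 -206.7   85. ]
cart round [ 496.1 -338.    85. ]
sq [605.7 -24.6  22. ]
rd [475.7  26.1  22. ]
wheel [551.9 211.3 126. ]
bottle [ 661.1 -201.4  237. ]
door tip [ 374.9 -353.   200. ]
knob [ 320.3 -403.5  150. ]
doorhinge [ 206.4 -545.6  200. ]
cabinet [ 457.1 -555.   200. ]
```

View pics/topc.png

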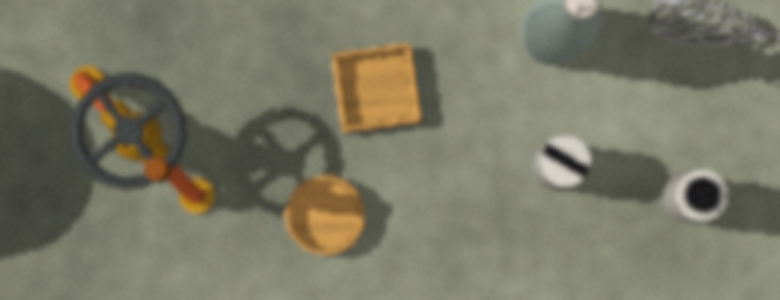

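View pics/scenec.png

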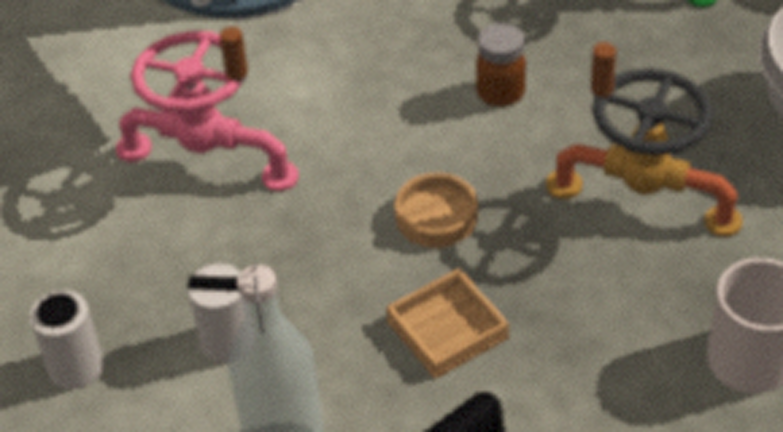

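The cartridges stand at top (393,239) with the bar and (439,250) with the disc. The holders are at (330,214) square and (313,257) round, and the handle is near (257,241) on the dark wheel. Now I'll measure them with masks.

Run:
```python
from h import *
t=cv2.imread("pics/top0.png"); s=cv2.imread("pics/scene0.png")
def big(mask,box):
    x0,y0,x1,y1=box; m=np.zeros(mask.shape,np.uint8); m[y0:y1,x0:x1]=mask[y0:y1,x0:x1]
    n,l,st,c=cv2.connectedComponentsWithStats(m); i=1+np.argmax(st[1:,4]); return (l==i).astype(np.uint8),c[i],st[i]
def run(name,img,lo,hi,box,z,hsv=False):
    I=cv2.cvtColor(img,cv2.COLOR_BGR2HSV) if hsv else img
    m,c,st=big(cv2.inRange(I,lo,hi),box)
    r=cv2.minAreaRect(cv2.findContours(m,0,2)[0][0])
    print(name,c.round(1),st,onz("top" if img is t else "scene",c,z).round(1),"rect",np.round(r[0],1),np.round(r[1],1),round(r[2],1)); return r
run("disc",t,(0,0,0),(75,75,75),(425,236,455,262),85)
r=run("bar",t,(0,0,0),(90,90,90),(380,228,406,250),85)
b=[onz("top",p,85)[:2] for p in cv2.boxPoints(r)];print(np.round(b))
run("discS",s,(0,0,0),(60,60,60),(155,290,195,318),85)
for n,box in (("sq",(310,195,350,232)),("rd",(295,240,332,275))):
    run(n,t,(8,90,60),(25,255,255),box,15,True)
for n,box in (("sqS",(285,285,345,332)),("rdS",(290,250,332,284))):
    run(n,s,(8,90,60),(25,255,255),box,12,True)
# white tops
I=cv2.cvtColor(t,cv2.COLOR_BGR2HSV)
for box in ((380,225,408,252),(425,234,455,266)):
    m,c,st=big(cv2.inRange(I,(0,0,150),(180,60,255)),box); print(c,st,onz("top",c,80).round(1))
# wheel + handle
m,c,st=big(cv2.inRange(t,(0,0,0),(95,85,80)),(225,205,272,252)); print("wheel",c,st)
p=cv2.findContours(m,0,2)[0]; p=max(p,key=cv2.contourArea); e=cv2.fitEllipse(p);print(e,onz("top",e[0],126).round(1))
for img,box in ((t,(245,228,265,248)),(s,(365,200,382,226))):
    I=cv2.cvtColor(img,cv2.COLOR_BGR2HSV); x0,y0,x1,y1=box
    m,c,st=big(cv2.inRange(I,(4,110,30),(16,255,220)),box);print("handle",c,st)
print(tri("top",(257,241),"scene",(374,207)))
```

```text
disc [439.  249.5] [434 245  11  10  88] [ 497.6 -340.9   85. ] rect [439.  249.5] [ 9. 10.] 90.0
bar [398.1 241.7] [387 234  19  16  98] [ 519.9 -221.5   85. ] rect [395.9 241.8] [22.3  9.3] 21.8
[[ 519. -180.]
 [ 544. -190.]
 [ 520. -250.]
 [ 495. -240.]]
discS [170.5 304.6] [164 299  14  12 120] [ 497.6 -340.8   85. ] rect [170.5 304.5] [10.1 13.9] 71.6
sq [329.9 213.9] [315 199  31  31 761] [606.6 -24.4  15. ] rect [329.9 214. ] [27.5 27.8] 82.2
rd [312.9 256.3] [299 243  28  27 583] [477.9  26.6  15. ] rect [312.5 256. ] [26. 27.] 90.0
sqS [315.2 309.1] [ 293  289   46   41 1093] [605.6 -23.5  12. ] rect [315.2 309. ] [32.  38.9] 60.9
rdS [311.1 267.3] [296 254  31  28 700] [476.1  27.6  12. ] rect [311.  267.5] [27. 30.] 90.0
[398.20987654 230.59259259] [387 225  21  14 162] [ 552.5 -222.6   80. ]
[434.40769231 249.00769231] [427 241  19  18 130] [ 499.2 -328.5   80. ]
wheel [245.60634921 229.85079365] [225 210  47  42 945]
((245.74533081054688, 229.8916015625), (36.54864501953125, 44.42764663696289), 75.87788391113281) [549.3 217.7 126. ]
handle [258.63095238 241.69047619] [253 237  12  11  84]
handle [373.14482759 215.26896552] [369 206   9  20 145]
(array([515.29840426, 180.71775646, 188.43572325]), np.float64(3.2895720099260335))
```

Run:
```python
from h import *
print("door tip",tri("top",(450,293),"scene",(132,226)))
m=camera_model("wrist");R=cv2.Rodrigues(m["rvec"])[0];print("wrist cam",-R.T@m["tvec"],R[2])
s=read_state();T=cv2.Rodrigues(s["ee_rot"])[0];print(T.round(3)); print("cam in tool",T.T@(-R.T@m["tvec"]-s["position"]))
print("bottle top",tri("top",(399,185),"scene",(245,294)))
t=cv2.imread("pics/top0.png")
for th in (40,50,60):
    M=(t.max(2)<th)&(np.arange(480)[:,None]>228)&(np.arange(480)[:,None]<250)&(np.arange(640)>382)&(np.arange(640)<404)
    y,x=np.nonzero(M); print(th,len(x),x.mean(),y.mean(),onz("top",(x.mean(),y.mean()),85))
```

```text
door tip (array([ 373.50059067, -352.64166725,  235.36178499]), np.float64(25.478300747923605))
wrist cam [ 266.88332824 -515.08758019  372.3929629 ] [-0.27234888 -0.09858773 -0.95713455]
[[ 0.344 -0.939 -0.   ]
 [-0.939 -0.344  0.001]
 [-0.001 -0.    -1.   ]]
cam in tool [   0.6692346   -73.56179108 -177.17070993]
bottle top (array([ 665.49071075, -204.32661232,  227.86280114]), np.float64(2.170053941409229))
40 14 393.2142857142857 238.0 [ 530.46745909 -207.33695752   85.        ]
50 23 393.7391304347826 238.34782608695653 [ 529.46115625 -208.86498641   85.        ]
60 31 393.4516129032258 238.1290322580645 [ 530.09474206 -208.02804555   85.        ]
```

Lifting clear of the cabinet door first.

Call:
{"api": "drive_tool", "payload": {
  "targets": [
    [[0,0,-0.06,0,-1],[0,0,-0.06,0,-1],[0,0,-0.06,-10,-1],[0,0,0,-10,-1],[0,0,0,-10,-1]]
  ],
  "force": 40
}}

```text
clock: 0.78
position: [197.3, -538.5, 378.3]
ee_rot: [-2.956, 1.047, 0.005]
force: [0.1, 0.5, -0.1]
gripper_width: 85.5
```

```bash
cat >> h.py <<'E'
def to(*P):
    s=read_state();T=cv2.Rodrigues(np.array(s["ee_rot"]))[0]
    print("pos",s["position"].round(1),"ang x",np.degrees(np.arctan2(T[1,0],T[0,0])).round(1),"t",round(s["clock"],2),"F",s["force"].round(1))
    p=s["position"]
    for q in P:
        print(q,"->",(T.T@(np.array(q)-p)).round(1)); p=np.array(q)
E
python3 -c "
from h import *
to((529.5,-208,200),(529.5,-208,44))"
```

```text
pos [ 197.3 -538.5  378.3] ang x -39.0 t 0.78 F [ 0.1  0.5 -0.1]
(529.5, -208, 200) -> [  50.8 -465.1  180.2]
(529.5, -208, 44) -> [  0.8   0.7 156. ]
```

Call:
{"api": "drive_tool", "payload": {
  "targets": [
    [[0.006,-0.052,0,0,-1],[0.006,-0.052,0,0,-1],[0.006,-0.052,0,0,-1],[0.006,-0.052,0,0,-1],[0.006,-0.052,0,0,-1]]
  ]
}}

```text
clock: 1.4
position: [386.3, -352.3, 377.3]
ee_rot: [-2.951, 1.054, 0.008]
force: [0.6, -0.2, -0.5]
gripper_width: 85.8
```

Call:
{"api": "drive_tool", "payload": {
  "targets": [
    [[0.006,-0.052,0.03,0,-1],[0.006,-0.052,0.03,0,-1],[0.006,-0.052,0.03,0,-1],[0.003,-0.049,0.03,0,-1],[0,0,0,0,-1]]
  ]
}}

```text
clock: 2.02
position: [537.6, -197.7, 253.9]
ee_rot: [-2.955, 1.048, 0.008]
force: [-0.5, -1.2, -0.5]
gripper_width: 85.5
```

Run:
```python
from h import *
to((529.5,-208,44)); m=camera_model("wrist"); I=read_camera("wrist"); cv2.imwrite("pics/w1.png",I[:,:,::-1])
print(m)
print(proj("wrist",(529.5,-208,85),m))
```

```text
pos [ 537.6 -197.7  253.9] ang x -39.0 t 2.02 F [-0.5 -1.2 -0.5]
(529.5, -208, 44) -> [  1.6  14.1 209.8]
{'camera_matrix': array([[395.47037123,   0.        , 321.32152148],
       [  0.        , 395.47037123, 234.79909883],
       [  0.        ,   0.        ,   1.        ]]), 'k1': 0.00100145892072189, 'rvec': array([-2.70246702,  0.95692765,  0.14865197]), 'tvec': array([-540.82620846,  122.60619794,  490.41860594])}
[322.26293323 215.94843147]
```

View pics/w1.png

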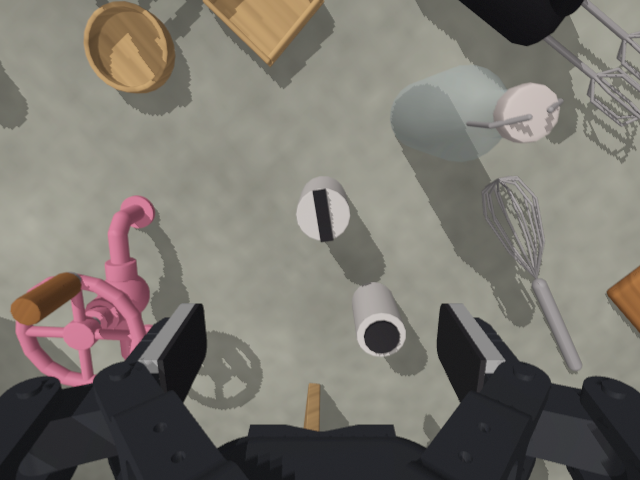

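The wrist view shows the bar tag at (323,215), against a predicted (322,216). Confirmed; descending.

Call:
{"api": "drive_tool", "payload": {
  "targets": [
    [[0.002,0.014,0.05,0,-1],[0,0,0.05,0,-1],[0,0,0.05,0,-1],[0,0,0.05,0,-1],[0,0,0.01,0,-1]]
  ]
}}

```text
clock: 2.7
position: [532.8, -221.0, 48.5]
ee_rot: [2.956, -1.06, 0.018]
force: [0.7, 0.5, 0.6]
gripper_width: 85.5
```

```bash
python3 -c "
from h import *
to((529.5,-208,44))"
```

```text
pos [ 532.8 -221.    48.5] ang x -39.4 t 2.7 F [0.7 0.5 0.6]
(529.5, -208, 44) -> [-10.8  -8.    4.4]
```

Call:
{"api": "drive_tool", "payload": {
  "targets": [
    [[-0.011,-0.008,0.004,0,-1],[0,0,0,0,-1]]
  ]
}}

```text
clock: 2.95
position: [530.5, -209.4, 47.4]
ee_rot: [2.954, -1.062, 0.024]
force: [0.7, 0.0, -0.6]
gripper_width: 85.4
```

```bash
python3 -c "
from h import *
to((529.5,-208,44)); print(read_state()['ee_rot'])"
```

```text
pos [ 530.5 -209.4   47.4] ang x -39.6 t 2.95 F [ 0.7  0.  -0.6]
(529.5, -208, 44) -> [-1.8 -0.4  3.4]
[ 2.95421824 -1.06212766  0.02410891]
```

Call:
{"api": "drive_tool", "payload": {
  "targets": [
    [[0,0,0.003,0,1],[0,0,0,0,1],[0,0,0,0,1],[0,0,0,0,1],[0,0,0,0,1]]
  ],
  "force": 50
}}

```text
clock: 3.58
position: [534.0, -211.2, 49.3]
ee_rot: [2.953, -1.06, 0.038]
force: [0.8, -0.4, 0.9]
gripper_width: 8.1
```

Call:
{"api": "drive_tool", "payload": {
  "targets": [
    [[0,0,-0.03,0,1],[0,0,-0.04,0,1],[0,0,0,0,1]]
  ]
}}

```text
clock: 3.95
position: [531.2, -209.8, 119.1]
ee_rot: [2.953, -1.061, 0.031]
force: [0.2, -0.5, -2.3]
gripper_width: 8.4
```

Run:
```python
from h import *
to((606.2,-24,114)); print(read_state()['gripper_width']);m=camera_model("wrist"); I=read_camera("wrist"); cv2.imwrite("pics/w2.png",I[:,:,::-1])
```

```text
pos [ 531.2 -209.8  119.1] ang x -39.5 t 3.95 F [ 0.2 -0.5 -2.3]
(606.2, -24, 114) -> [ -60.4 -191.     4.6]
8.432804974523181
```

View pics/w2.png

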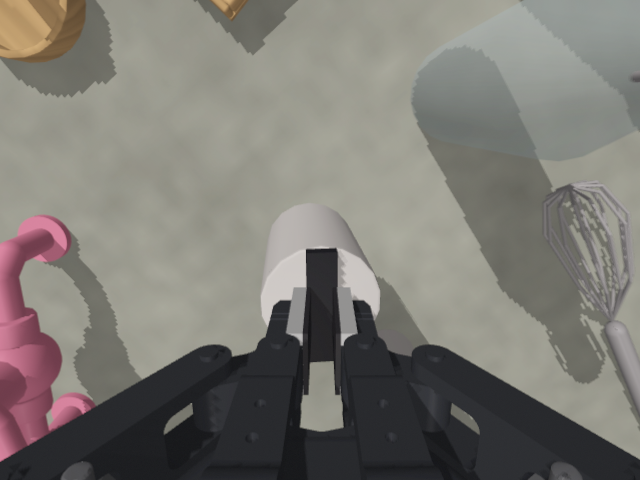

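The width reads 8 mm rather than 50, which is not the body grasp I expected. Checking from the other cameras.

Run:
```python
from h import *
a=read_camera("scene")[:,:,::-1]; b=read_camera("top")[:,:,::-1]
a=cv2.resize(a[180:380,130:390],(780,600),interpolation=cv2.INTER_CUBIC); cv2.imwrite("pics/s3.png",a)
b=cv2.resize(b[180:340,300:500],(750,600),interpolation=cv2.INTER_CUBIC);cv2.imwrite("pics/t3.png",b)
```

```text
(no output)
```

View pics/s3.png

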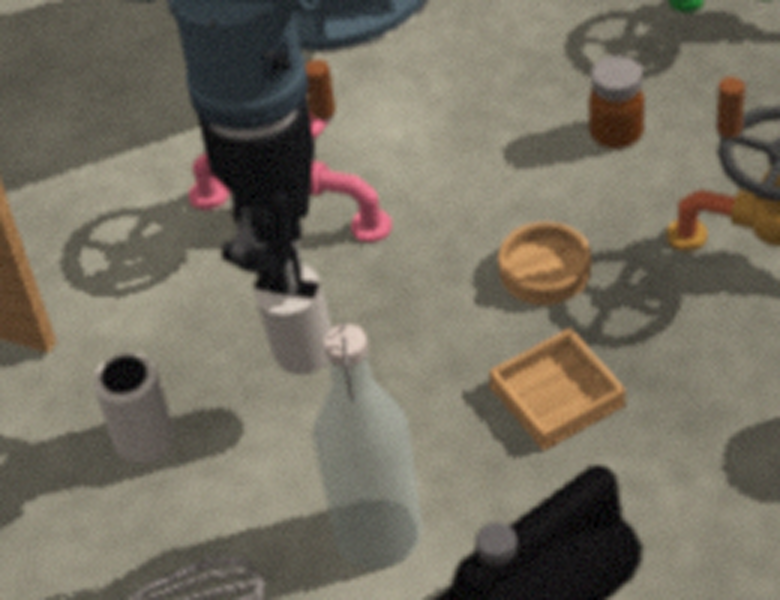

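View pics/t3.png

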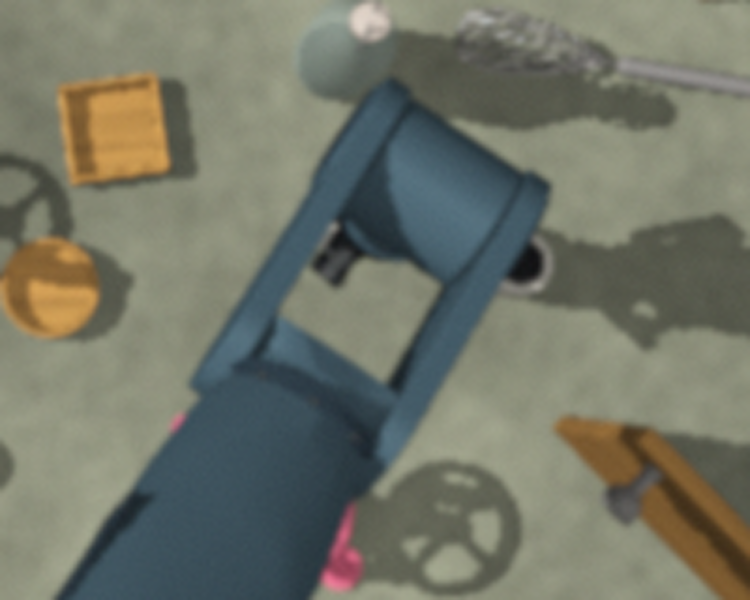

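Run:
```python
from h import *
m=camera_model("wrist");s=read_state();T=cv2.Rodrigues(s["ee_rot"])[0]
for d in (0,-10,-19,-30,-40): print(d,proj("wrist",s["position"]+T@[0,0,d],m), proj("wrist",s["position"]+T@[0,-11,d],m))
I=cv2.imread("pics/w2.png"); cv2.imwrite("pics/w2c.png",cv2.resize(I[190:390,220:420],None,fx=3,fy=3))
# where a top of cartridge at height z would be, centre & width
for z in (120,130,140,150,160):
    c=s["position"].copy(); c[2]=z
    print(z,proj("wrist",c,m),proj("wrist",c+T@[25,0,0],m)-proj("wrist",c-T@[25,0,0],m), "far",proj("wrist",c+T@[0,-25,0],m), "base far",proj("wrist",c+T@[0,-25,80],m))
```

```text
0 [320.40998139 273.59338319] [320.39407814 252.06387182]
-10 [320.37127774 281.97207169] [320.35382852 259.43532103]
-19 [320.33277422 290.30729164] [320.3137156  266.78162799]
-30 [320.28015565 301.69790267] [320.25878213 276.842011  ]
-40 [320.22601516 313.41769868] [320.20212011 287.21874825]
120 [320.52405209 277.94327422] [ 1.06493245e+02 -1.99364977e-02] far [320.49067601 226.66997512] base far [320.68649304 193.11676057]
130 [320.7549213  286.74713172] [ 1.12285243e+02 -2.20352761e-02] far [320.72956839 232.94355298] base far [320.85850448 196.12398308]
140 [321.01234682 296.56376109] [ 1.18743667e+02 -2.44917158e-02] far [320.99718801 239.97154774] base far [321.04448533 199.37542439]
150 [321.30119147 307.57863107] [ 1.25990589e+02 -2.73924159e-02] far [321.2990487  247.89876247] base far [321.24620942 202.90209491]
160 [321.62758282 320.0254539 ] [ 1.34179842e+02 -3.08519118e-02] far [321.64217205 256.90959642] base far [321.4657642 206.7404876]
```

View pics/w2c.png

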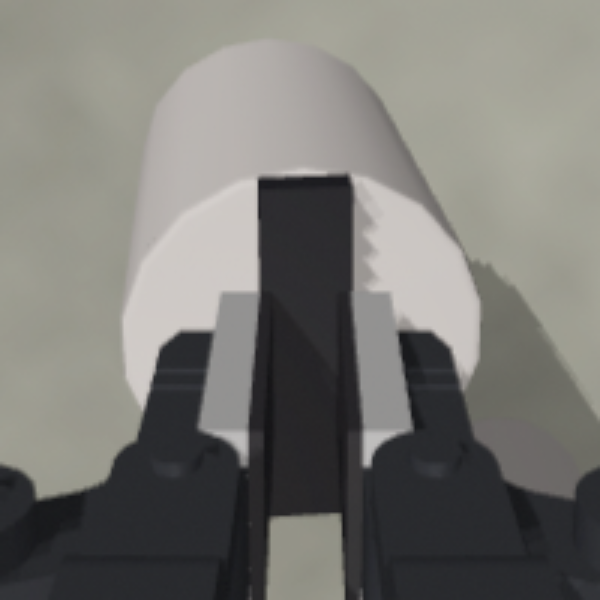

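The wrist crop shows the pads holding the bar tag, and the cartridge lifted upright with its top at about z 150. The fingertips therefore end about 33 mm behind the reported TCP. I can use that offset, so I'm carrying gently to the square holder.

Call:
{"api": "drive_tool", "payload": {
  "targets": [
    [[-0.004,-0.012,0,0,1],[-0.007,-0.022,0,0,1],[-0.009,-0.028,0,0,1],[-0.01,-0.032,0,0,1],[-0.01,-0.032,0,0,1]]
  ]
}}

```text
clock: 4.72
position: [575.0, -79.0, 107.2]
ee_rot: [-2.954, 1.068, 0.0]
force: [-0.2, -0.3, -1.7]
gripper_width: 8.3
```

Call:
{"api": "drive_tool", "payload": {
  "targets": [
    [[-0.009,-0.028,0,0,1],[-0.007,-0.022,0,0,1],[-0.004,-0.012,0,0,1],[0,0,0,0,1]]
  ]
}}

```text
clock: 5.22
position: [597.2, -10.6, 102.1]
ee_rot: [-2.956, 1.061, 0.014]
force: [0.6, 0.2, -1.2]
gripper_width: 8.4
```

Run:
```python
from h import *
to((606.2,-24,56)); s=read_state();print(s['gripper_width'],s["ee_rot"]);m=camera_model("wrist"); I=read_camera("wrist"); cv2.imwrite("pics/w4.png",I[:,:,::-1])
print([proj("wrist",(606.2,-24,z),m) for z in (5,22)])
```

```text
pos [597.2 -10.6 102.1] ang x -39.5 t 5.22 F [ 0.6  0.2 -1.2]
(606.2, -24, 56) -> [15.8  4.5 46. ]
8.436525300911418 [-2.95649032  1.06121808  0.0140333 ]
[array([343.25941797, 227.57183744]), array([344.38282496, 234.45833374])]
```

View pics/w4.png

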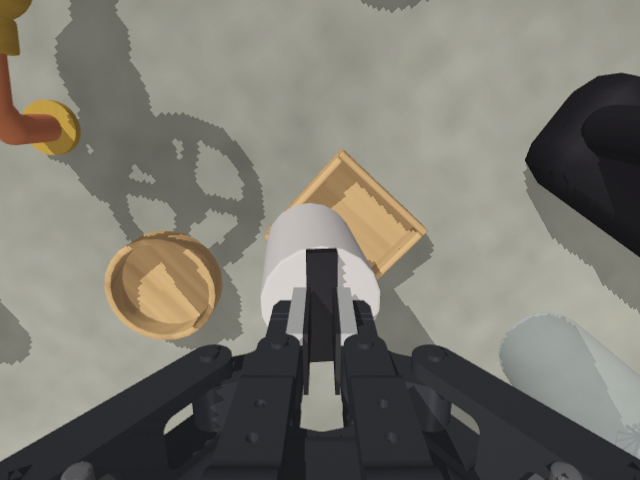

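The square holder's corners are at (343,152), (265,237) and (426,232), so its centre matches the prediction. Correcting sideways first.

Call:
{"api": "drive_tool", "payload": {
  "targets": [
    [[0.016,0.0045,0,0,1],[0,0,0,0,1],[0,0,0,0,1]]
  ]
}}

```text
clock: 5.65
position: [606.9, -28.4, 101.8]
ee_rot: [2.955, -1.067, -0.014]
force: [-0.9, -0.0, -2.0]
gripper_width: 8.4
```

Run:
```python
from h import *
to((606.2,-24,56))
```

```text
pos [606.9 -28.4 101.8] ang x -39.7 t 5.65 F [-0.9 -0.  -2. ]
(606.2, -24, 56) -> [-3.  -3.1 45.8]
```

Call:
{"api": "drive_tool", "payload": {
  "targets": [
    [[-0.003,-0.003,0.01,0,1],[0,0,0.015,0,1],[0,0,0.01,0,1],[0,0,0.005,0,1]]
  ]
}}

```text
clock: 6.15
position: [605.3, -23.9, 58.5]
ee_rot: [2.954, -1.068, -0.016]
force: [-0.2, -0.1, -2.1]
gripper_width: 8.4
```

Run:
```python
from h import *
to((606.2,-24,56)); m=camera_model("wrist"); I=read_camera("wrist"); cv2.imwrite("pics/w5.png",I[60:460,:,::-1])
```

```text
pos [605.3 -23.9  58.5] ang x -39.7 t 6.15 F [-0.2 -0.1 -2.1]
(606.2, -24, 56) -> [ 0.8 -0.5  2.5]
```

View pics/w5.png

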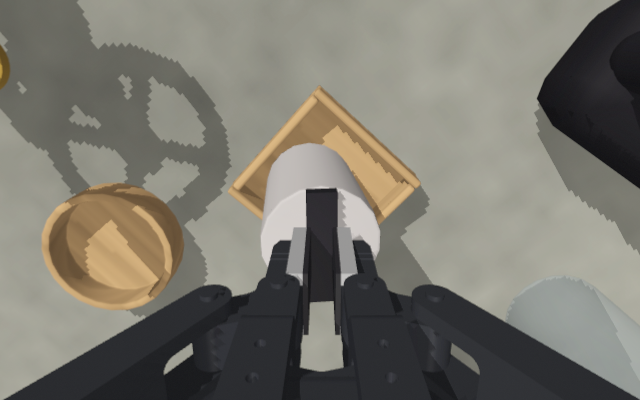

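Call:
{"api": "drive_tool", "payload": {
  "targets": [
    [[0.001,0,0.003,0,1],[0,0,0.003,0,1]]
  ]
}}

```text
clock: 6.45
position: [607.9, -24.6, 54.7]
ee_rot: [-2.954, 1.067, 0.011]
force: [-3.8, 1.9, 22.2]
gripper_width: 8.4
```

Run:
```python
from h import *
to((606.2,-24,56)); I=read_camera("scene")[:,:,::-1]; cv2.imwrite("pics/s6.png",cv2.resize(I[220:340,220:380],(800,600),interpolation=cv2.INTER_CUBIC))
```

```text
pos [607.9 -24.6  54.7] ang x -39.7 t 6.45 F [-3.8  1.9 22.2]
(606.2, -24, 56) -> [-1.7  0.6 -1.3]
```

View pics/s6.png

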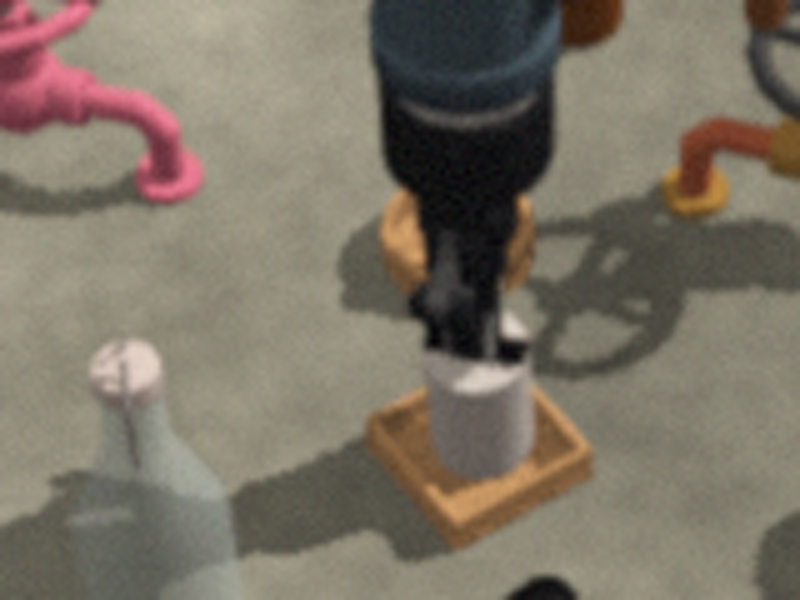

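The scene shows the cartridge standing inside the square holder, with 22 N of floor contact at the expected height. Releasing.

Call:
{"api": "drive_tool", "payload": {
  "targets": [
    [[0,0,-0.001,0,-1],[0,0,0,0,-1],[0,0,0,0,-1],[0,0,-0.04,0,-1],[0,0,-0.06,0,-1]]
  ]
}}

```text
clock: 7.12
position: [605.4, -24.4, 152.8]
ee_rot: [2.954, -1.067, -0.025]
force: [0.7, 0.2, 0.1]
gripper_width: 85.4
```

Call:
{"api": "drive_tool", "payload": {
  "targets": [
    [[0,0,-0.06,0,-1],[0,0,-0.03,0,-1],[0,0,0,0,-1]]
  ]
}}

```text
clock: 7.5
position: [608.9, -25.4, 250.6]
ee_rot: [-2.954, 1.068, 0.012]
force: [0.3, 0.5, -0.1]
gripper_width: 85.2
```

Run:
```python
from h import *
to((497.6,-341,240)); m=camera_model("wrist"); I=read_camera("wrist"); cv2.imwrite("pics/w7.png",I[:,:,::-1])
print(proj("wrist",(606.2,-24,22),m),proj("wrist",(606.2,-24,90),m))
```

```text
pos [608.9 -25.4 250.6] ang x -39.7 t 7.5 F [ 0.3  0.5 -0.1]
(497.6, -341, 240) -> [116.3 313.8  10.5]
[319.46967403 188.98733478] [318.61094351 203.1533184 ]
```

View pics/w7.png

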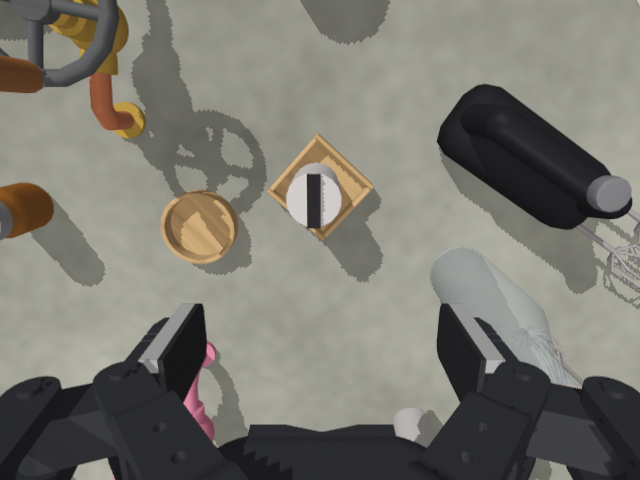

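Bar tag at (314,201), about 5 mm from the holder's centre and upright. Before going to the round cartridge I'll check the cabinet door's clearance.

Run:
```python
from h import *
s=cv2.imread("pics/scene0.png");t=cv2.imread("pics/top0.png")
cv2.imwrite("pics/doorS.png",cv2.resize(s[170:310,10:190],(771,600),interpolation=cv2.INTER_CUBIC))
cv2.imwrite("pics/doorT.png",cv2.resize(t[270:390,430:590],(800,600),interpolation=cv2.INTER_CUBIC))
print(read_state()["joint_positions"])
```

```text
[-2.36753716e-01  2.24299755e-01  1.44864610e+00  9.86684580e-04
  1.47857209e+00  4.56764838e-01]
```

View pics/doorS.png

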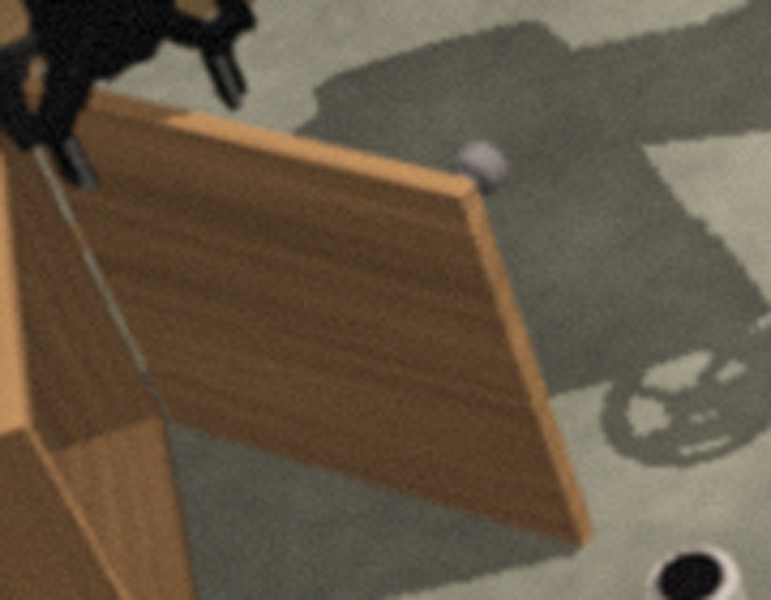

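View pics/doorT.png

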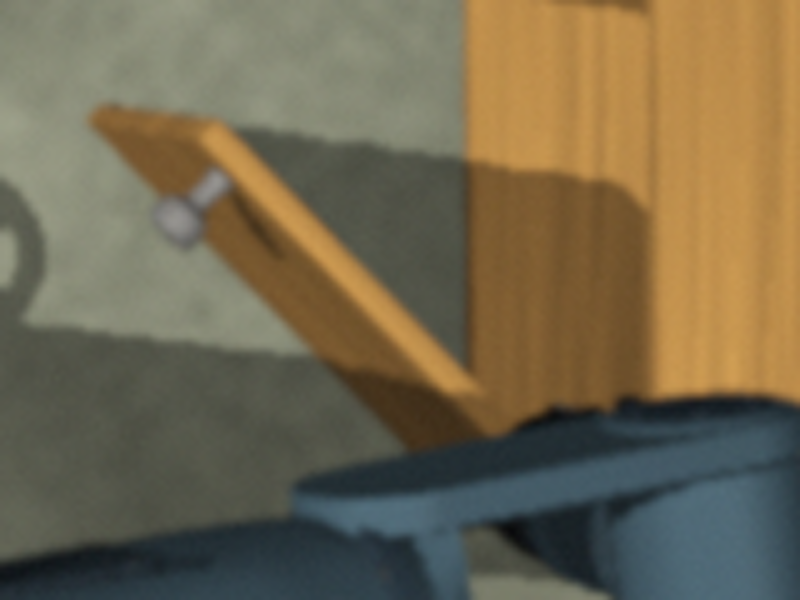

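Run:
```python
from h import *
print("top",tri("top",(473,295.6),"scene",(119.7,215.5)));print("bot",tri("top",(449,292.4),"scene",(147,296)))
# kinematic fit: tool down, r = a + L2 sin q2 + L3 sin(q2+q3+phi)
```

```text
top (array([ 371.54734807, -386.58401498,  279.3351062 ]), np.float64(7.3162285137068706))
bot (array([ 370.82582417, -386.05541134,    4.60600149]), np.float64(2.21367746660742))
```

The door tip is at (371,-386) and 279 mm tall, about 109 mm sideways from the arm's line, so it is clear. Going to the round-tag cartridge.

Call:
{"api": "drive_tool", "payload": {
  "targets": [
    [[0.016,0.044,0,0,-1],[0.017,0.045,0,0,-1],[0.017,0.045,0,0,-1],[0.017,0.045,0,0,-1],[0.017,0.045,0,0,-1]]
  ]
}}

```text
clock: 8.18
position: [523.5, -251.2, 235.1]
ee_rot: [-2.955, 1.056, 0.044]
force: [0.3, -0.8, 0.1]
gripper_width: 85.6
```

Call:
{"api": "drive_tool", "payload": {
  "targets": [
    [[0.017,0.045,0,0,-1],[0.016,0.043,0,0,-1],[0,0,0,0,-1]]
  ]
}}

```text
clock: 8.55
position: [487.5, -343.4, 225.6]
ee_rot: [-2.947, 1.061, 0.063]
force: [0.4, 0.8, 0.3]
gripper_width: 85.5
```

Run:
```python
from h import *
to((497.6,-341,150),(497.6,-341,28)); m=camera_model("wrist"); I=read_camera("wrist"); cv2.imwrite("pics/w8.png",I[:,:,::-1])
print(proj("wrist",(497.6,-341,85),m))
```

```text
pos [ 487.5 -343.4  225.6] ang x -39.6 t 8.55 F [0.4 0.8 0.3]
(497.6, -341, 150) -> [ 9.3 -8.8 75.2]
(497.6, -341, 28) -> [  5.   -0.7 121.9]
[335.38847977 197.16521681]
```

View pics/w8.png

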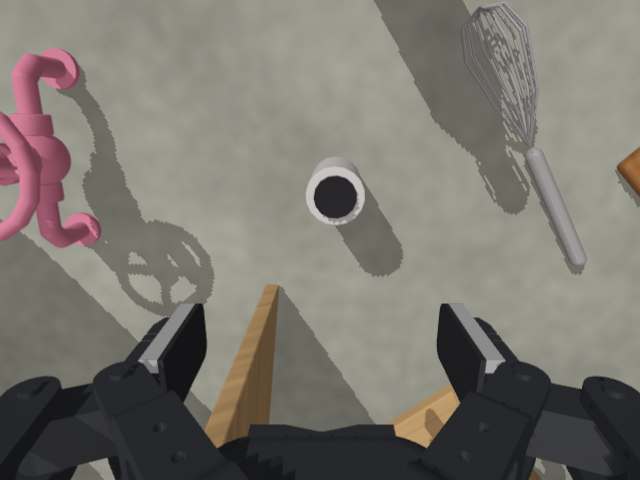

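The round tag is at (335,196), matching the prediction; the other candidate, the bar tag, is already placed. Descending with the offset in mind.

Call:
{"api": "drive_tool", "payload": {
  "targets": [
    [[0.009,-0.009,0.035,0,-1],[0,0,0.04,0,-1],[0,0,0,0,-1]]
  ]
}}

```text
clock: 8.98
position: [497.9, -334.1, 144.6]
ee_rot: [-2.945, 1.054, 0.071]
force: [-0.2, -0.2, 0.9]
gripper_width: 85.4
```

Run:
```python
from h import *
to((497.6,-341,90),(497.6,-341,28))
```

```text
pos [ 497.9 -334.1  144.6] ang x -39.4 t 8.97 F [-0.2 -0.2  0.9]
(497.6, -341, 90) -> [ 6.7  5.3 54.4]
(497.6, -341, 28) -> [ 2.9 -0.2 61.9]
```

Call:
{"api": "drive_tool", "payload": {
  "targets": [
    [[0.006,0.004,0.03,0,-1],[0.001,0,0.03,0,-1],[0.001,0,0.03,0,-1],[0,0,0,0,-1]]
  ]
}}

```text
clock: 9.48
position: [502.2, -338.5, 57.6]
ee_rot: [-2.949, 1.048, 0.064]
force: [0.4, 0.6, -0.7]
gripper_width: 85.4
```

Run:
```python
from h import *
to((497.6,-341,28)); m=camera_model("wrist"); I=read_camera("wrist"); cv2.imwrite("pics/w9.png",I[:,:,::-1])
```

```text
pos [ 502.2 -338.5   57.6] ang x -39.1 t 9.47 F [ 0.4  0.6 -0.7]
(497.6, -341, 28) -> [-0.7  4.8 29.6]
```

View pics/w9.png

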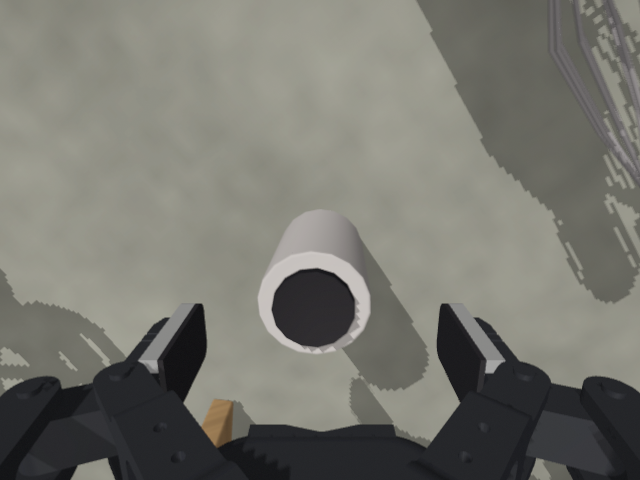

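Call:
{"api": "drive_tool", "payload": {
  "targets": [
    [[-0.001,0.004,0.015,0,-1],[0,0,0.014,0,-1],[0,0,0,0,-1]]
  ]
}}

```text
clock: 9.9
position: [501.3, -343.3, 33.0]
ee_rot: [-2.953, 1.049, 0.049]
force: [-0.1, 0.4, 0.7]
gripper_width: 85.3
```

Run:
```python
from h import *
to((497.6,-341,28)); m=camera_model("wrist"); I=read_camera("wrist"); cv2.imwrite("pics/w10.png",I[:,:,::-1])
```

```text
pos [ 501.3 -343.3   33. ] ang x -39.1 t 9.9 F [-0.1  0.4  0.7]
(497.6, -341, 28) -> [-4.1  0.5  5.1]
```

View pics/w10.png

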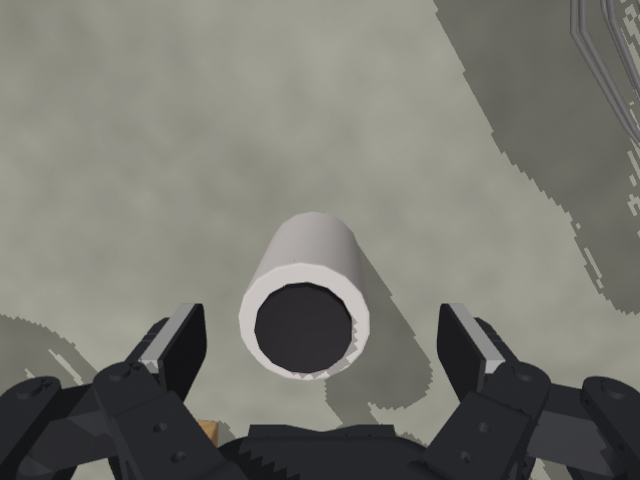

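Call:
{"api": "drive_tool", "payload": {
  "targets": [
    [[-0.005,0.001,0.009,0,-1],[0,0,0,0,-1]]
  ]
}}

```text
clock: 10.2
position: [496.8, -341.2, 24.7]
ee_rot: [-2.954, 1.049, 0.047]
force: [0.3, 1.0, -0.1]
gripper_width: 85.3
```

Call:
{"api": "drive_tool", "payload": {
  "targets": [
    [[0,0,0,0,1],[0,0,0,0,1],[0,0,0,0,1],[0,0,0,0,1],[0,0,0,0,1]]
  ],
  "force": 50
}}

```text
clock: 10.82
position: [497.2, -341.6, 25.6]
ee_rot: [-2.954, 1.049, 0.046]
force: [0.6, 0.5, 1.1]
gripper_width: 48.0
```

Call:
{"api": "drive_tool", "payload": {
  "targets": [
    [[0,0,-0.03,0,1],[0,0,-0.04,0,1],[0,0,0,0,1]]
  ]
}}

```text
clock: 11.2
position: [498.3, -342.0, 95.6]
ee_rot: [-2.953, 1.049, 0.049]
force: [1.1, -0.0, -1.1]
gripper_width: 47.9
```

Run:
```python
from h import *
to((477,27,100)); m=camera_model("wrist"); I=read_camera("wrist"); cv2.imwrite("pics/w11.png",I[:,:,::-1])
```

```text
pos [ 498.3 -342.    95.6] ang x -39.1 t 11.2 F [ 1.1 -0.  -1.1]
(477, 27, 100) -> [-249.3 -272.9    2.6]
```

View pics/w11.png

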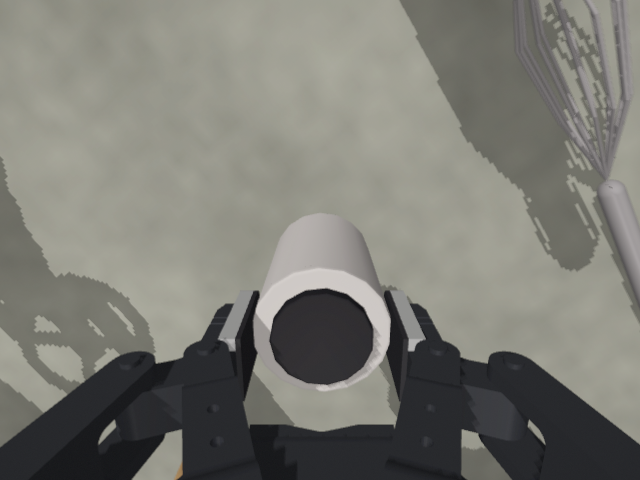

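The wrist view shows the round-tag cartridge held by its body and upright. Carrying it to the round holder.

Call:
{"api": "drive_tool", "payload": {
  "targets": [
    [[-0.015,-0.016,0,0,1],[-0.028,-0.031,0,0,1],[-0.034,-0.037,0,0,1],[-0.034,-0.037,0,0,1],[-0.034,-0.037,0,0,1]]
  ]
}}

```text
clock: 11.88
position: [477.9, -116.0, 90.4]
ee_rot: [-2.943, 1.054, 0.075]
force: [-0.1, -0.7, -1.5]
gripper_width: 48.1
```

Call:
{"api": "drive_tool", "payload": {
  "targets": [
    [[-0.034,-0.037,0,0,1],[-0.034,-0.037,0,0,1],[-0.022,-0.024,0,0,1],[-0.012,-0.014,0,0,1],[0,0,0,0,1]]
  ]
}}

```text
clock: 12.5
position: [458.4, 50.0, 88.0]
ee_rot: [-2.946, 1.043, 0.1]
force: [0.0, -0.7, -1.3]
gripper_width: 47.9
```

Run:
```python
from h import *
to((477,27,90),(477,27,32)); m=camera_model("wrist"); I=read_camera("wrist"); cv2.imwrite("pics/w12.png",I[:,:,::-1]); print(proj("wrist",(477,27,22),m))
```

```text
pos [458.4  50.   88. ] ang x -39.0 t 12.5 F [ 0.  -0.7 -1.3]
(477, 27, 90) -> [28.7  6.1 -3.9]
(477, 27, 32) -> [ 3.8 -0.5 57.9]
[372.18070958 243.41725832]
```

View pics/w12.png

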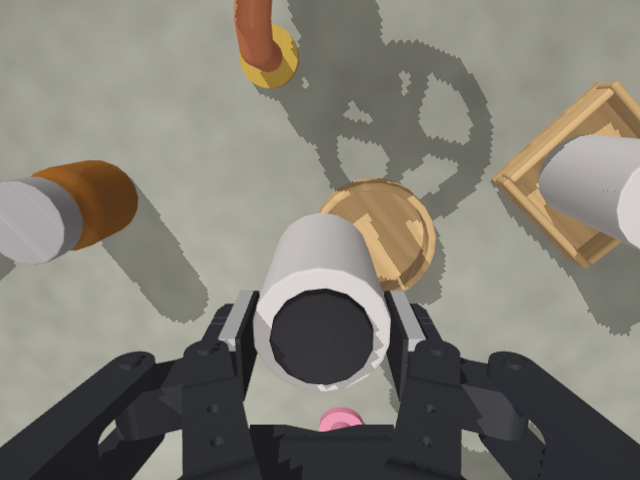

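Call:
{"api": "drive_tool", "payload": {
  "targets": [
    [[0.028,0.006,0,0,1],[0,0,0,0,1],[0,0,0,0,1]]
  ]
}}

```text
clock: 12.92
position: [474.2, 26.1, 84.1]
ee_rot: [-2.946, 1.046, 0.107]
force: [-0.7, 0.2, -1.5]
gripper_width: 47.9
```

Run:
```python
from h import *
to((477,27,70),(477,27,32))
```

```text
pos [474.2  26.1  84.1] ang x -39.1 t 12.93 F [-0.7  0.2 -1.5]
(477, 27, 70) -> [ 2.6 -2.6 14. ]
(477, 27, 32) -> [ 2.6 -0.4 37.9]
```

Call:
{"api": "drive_tool", "payload": {
  "targets": [
    [[0.003,-0.003,0.015,0,1],[0.001,0,0.015,0,1],[0.001,0,0.012,0,1],[0,0,0,0,1]]
  ]
}}

```text
clock: 13.42
position: [475.6, 27.4, 37.5]
ee_rot: [-2.946, 1.046, 0.112]
force: [0.3, 0.3, -1.4]
gripper_width: 47.5
```

Run:
```python
from h import *
to((477,27,31));m=camera_model("wrist"); I=read_camera("wrist"); cv2.imwrite("pics/w13.png",I[:,:,::-1]); print(proj("wrist",(477,27,22),m))
```

```text
pos [475.6  27.4  37.5] ang x -39.1 t 13.43 F [ 0.3  0.3 -1.4]
(477, 27, 31) -> [ 1.8 -0.7  6.4]
[325.18667901 260.87589636]
```

View pics/w13.png

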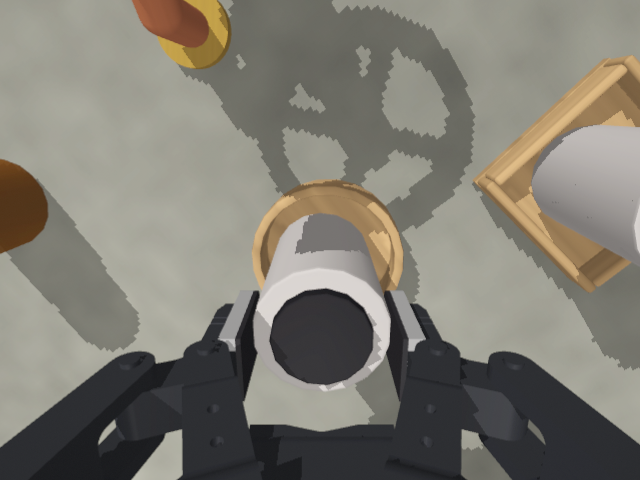

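The base is inside the round holder's ring. Lowering to contact.

Call:
{"api": "drive_tool", "payload": {
  "targets": [
    [[0.002,-0.001,0.004,0,1],[0,0,0.003,0,1]]
  ]
}}

```text
clock: 13.72
position: [478.8, 27.0, 31.4]
ee_rot: [-2.946, 1.046, 0.107]
force: [-1.1, 0.8, 5.2]
gripper_width: 48.0
```

Call:
{"api": "drive_tool", "payload": {
  "targets": [
    [[0,0,0,0,-1],[0,0,0,0,-1],[0,0,0,0,-1],[0,0,-0.03,0,-1],[0,0,-0.06,0,-1]]
  ]
}}

```text
clock: 14.35
position: [480.9, 24.4, 119.6]
ee_rot: [-2.947, 1.046, 0.121]
force: [1.1, -0.1, -0.0]
gripper_width: 85.7
```

Call:
{"api": "drive_tool", "payload": {
  "targets": [
    [[0,0,-0.06,0,-1],[0,0,-0.06,0,-1],[0,0,0,0,-1]]
  ]
}}

```text
clock: 14.72
position: [491.9, 19.2, 248.7]
ee_rot: [-2.946, 1.046, 0.104]
force: [0.2, -0.5, 0.1]
gripper_width: 85.8
```

Run:
```python
from h import *
to((515,181,260));m=camera_model("wrist"); I=read_camera("wrist"); cv2.imwrite("pics/w14.png",I[:,:,::-1]); print([proj("wrist",p,m) for p in((477,27,22),(477,27,90),(606,-24,90),(515,181,183),(551,211,126))])
I=read_camera("scene")[:,:,::-1]; cv2.imwrite("pics/s14.png",cv2.resize(I[190:340,230:430],(800,600),interpolation=cv2.INTER_CUBIC))
```

```text
pos [491.9  19.2 248.7] ang x -39.1 t 14.72 F [ 0.2 -0.5  0.1]
(515, 181, 260) -> [ -84.8 -140.1   -6.9]
[array([319.52106538, 190.23105248]), array([313.95293292, 205.1620768 ]), array([475.04490568, 157.6246864 ]), array([175.10839169, -13.83216033]), array([217.55323038, -68.7230623 ])]
```

View pics/w14.png

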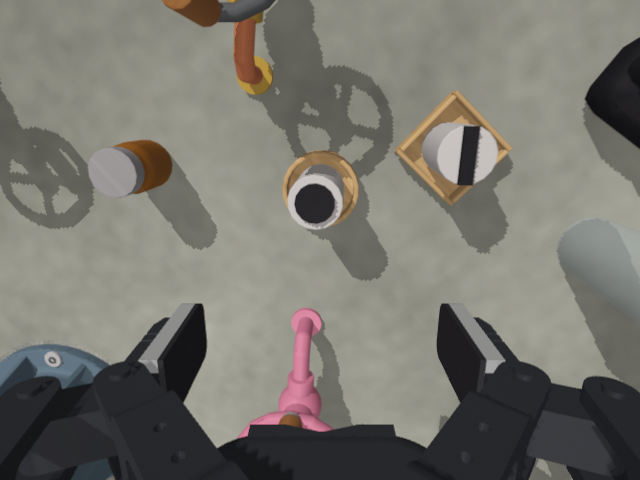

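View pics/s14.png

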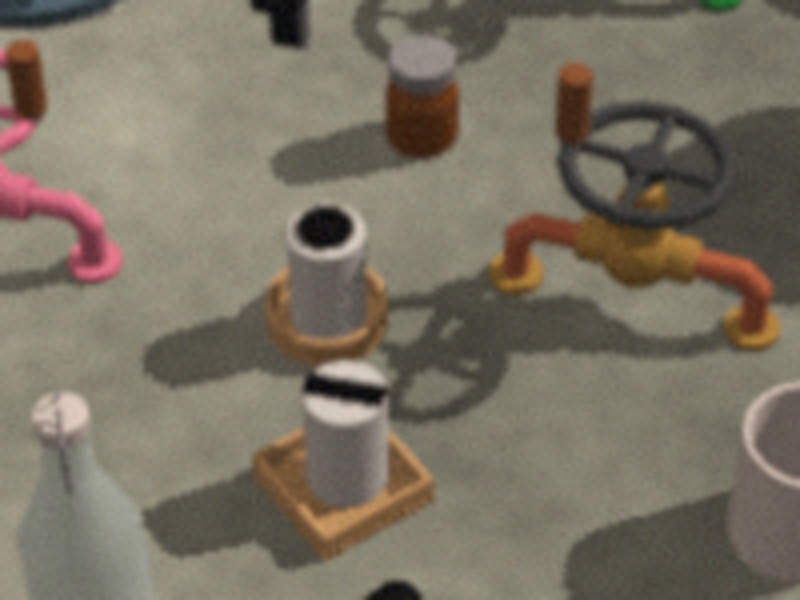

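Both stand seated in the right holders: round tag at (315,203) against a predicted (314,205), and bar tag about 6 mm off centre. On to the valve handle.

Call:
{"api": "drive_tool", "payload": {
  "targets": [
    [[-0.017,-0.025,0,0,-1],[-0.017,-0.025,0,0,-1],[-0.017,-0.025,0,0,-1],[-0.017,-0.025,0,0,-1],[0,0,0,0,-1]]
  ]
}}

```text
clock: 15.45
position: [493.4, 143.4, 236.4]
ee_rot: [-2.949, 1.051, 0.146]
force: [-0.4, 0.2, -0.2]
gripper_width: 85.2
```

Run:
```python
from h import *
to((515,181,200));m=camera_model("wrist"); I=read_camera("wrist"); cv2.imwrite("pics/w15.png",I[:,:,::-1]); print([proj("wrist",p,m) for p in((515,181,183),(515,181,133),(551,211,132))])
import pickle; pickle.dump(m,open("m15.pkl","wb"))
```

```text
pos [493.4 143.4 236.4] ang x -39.3 t 15.45 F [-0.4  0.2 -0.2]
(515, 181, 200) -> [ -3.8 -43.7  35.8]
[array([316.52878021, 167.60407343]), array([323.79105204, 156.71383579]), array([337.40458705,  86.27048507])]
```

View pics/w15.png

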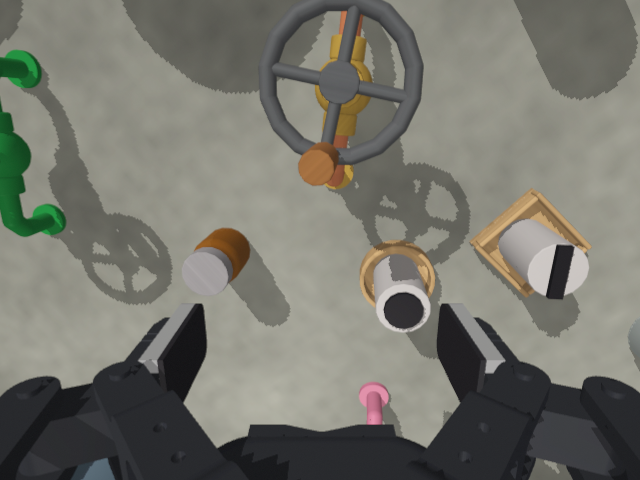

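Run:
```python
from h import *
import pickle; m=pickle.load(open("m15.pkl","rb"))
h=onz("wrist",(317,168),183,m);c=onz("wrist",(339.5,81.5),132,m); c2=onz("wrist",(341,81.5),126,m)
print(h,c,c2,np.linalg.norm((h-c)[:2]),np.linalg.norm((h-c2)[:2]), np.degrees(np.arctan2(*(h-c)[1::-1])))
I=cv2.imread("pics/w15.png");b=I.astype(int);M=((b.max(2)-b.min(2)<25)&(b.max(2)<115)&(b.max(2)>50)).astype(np.uint8)
M[:, :250]=0;M[:,430:]=0;M[170:]=0
p=max(cv2.findContours(M,0,1)[0],key=cv2.contourArea); print(cv2.fitEllipse(p))
```

```text
[515.06899067 180.65355866 183.        ] [553.89994513 212.42261831 132.        ] [554.65147736 212.19398534 126.        ] 50.170869783528005 50.61197257006098 -140.7121145212863
((341.4973449707031, 75.1676025390625), (149.27767944335938, 210.84625244140625), 129.3759002685547)
```

Run:
```python
from h import *
s=read_state();T=cv2.Rodrigues(s["ee_rot"])[0];print(T.round(3), "down in tool axes",(T.T@[0,0,-1]).round(3), s["joint_positions"].round(3))
to((515.2,180.9,165),(515.2,180.9,118))
```

```text
[[ 0.77  -0.632 -0.086]
 [-0.631 -0.775  0.037]
 [-0.09   0.026 -0.996]] down in tool axes [ 0.09  -0.026  0.996] [0.022 0.07  1.652 0.039 1.506 0.703]
pos [493.2 142.4 236.1] ang x -39.3 t 15.5 F [ 0.   0.2 -0.3]
(515.2, 180.9, 165) -> [ -0.9 -45.6  70.4]
(515.2, 180.9, 118) -> [ 4.2 -1.2 46.8]
```

The tool has drifted to a tilt of about 5°, in the jaw plane. Twisting about 74° puts that tilt about the jaw axis, where it does no harm to a grip on the handle.

Call:
{"api": "drive_tool", "payload": {
  "targets": [
    [[0,0,0,10.6,-1],[0,0,0,10.6,-1],[0,0,0,10.6,-1],[0,0,0,10.6,-1],[0,0,0,10.6,-1]]
  ]
}}

```text
clock: 16.12
position: [489.6, 137.2, 229.6]
ee_rot: [2.123, -2.248, -0.143]
force: [-0.6, -0.6, -0.5]
gripper_width: 85.7
```

Call:
{"api": "drive_tool", "payload": {
  "targets": [
    [[0,0,0,10.6,-1],[0,0,0,10.6,-1],[0,0,0,0,-1]]
  ]
}}

```text
clock: 16.5
position: [487.7, 133.7, 226.0]
ee_rot: [1.656, -2.586, -0.13]
force: [0.0, 0.0, 0.4]
gripper_width: 85.6
```

Run:
```python
from h import *
s=read_state();T=cv2.Rodrigues(s["ee_rot"])[0];print("down in tool axes",(T.T@[0,0,-1]).round(3), s["joint_positions"].round(3))
to((515.2,180.9,165),(515.2,180.9,118))
```

```text
down in tool axes [-0.012 -0.108  0.994] [0.007 0.075 1.668 0.035 1.502 2.005]
pos [487.7 133.7 226. ] ang x -114.7 t 16.5 F [0.  0.  0.4]
(515.2, 180.9, 165) -> [-55.1 -11.8  59.4]
(515.2, 180.9, 118) -> [-0.6 -5.1 46.7]
```

Call:
{"api": "drive_tool", "payload": {
  "targets": [
    [[-0.028,-0.004,0,0,-1],[-0.027,-0.004,0,0,-1],[0,0,0.03,0,-1],[0,0,0,0,-1]]
  ]
}}

```text
clock: 17.0
position: [514.6, 179.6, 191.8]
ee_rot: [1.671, -2.572, -0.132]
force: [-0.0, 0.7, -0.1]
gripper_width: 85.4
```

Run:
```python
from h import *
to((512.2,182.2,160),(512.2,182.2,118)); m=camera_model("wrist"); I=read_camera("wrist"); cv2.imwrite("pics/w16.png",I[:,:,::-1]); print([proj("wrist",p,m) for p in((515.1,180.7,183),(515.1,180.7,133))])
```

```text
pos [514.6 179.6 191.8] ang x -114.0 t 17.0 F [-0.   0.7 -0.1]
(512.2, 182.2, 160) -> [-1.9 -0.3 32. ]
(512.2, 182.2, 118) -> [-0.5 -4.7 41.7]
[array([317.07502311, 266.97309419]), array([316.82371047, 229.12881373])]
```

View pics/w16.png

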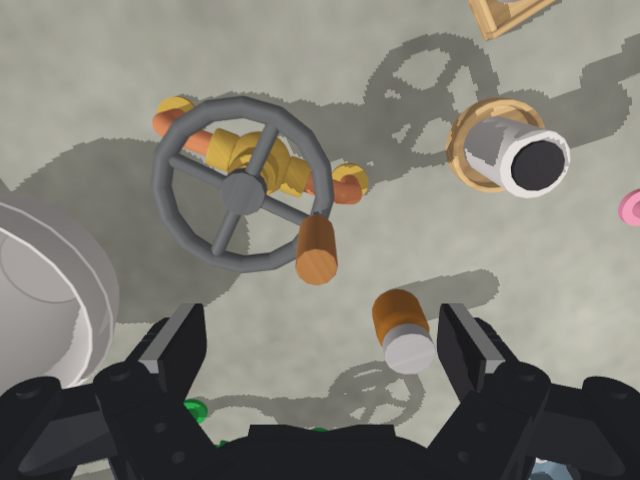

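Call:
{"api": "drive_tool", "payload": {
  "targets": [
    [[-0.002,-0.002,0.025,0,-1],[0,-0.003,0.025,0,-1],[0,-0.002,0.02,0,-1],[0,0,0,0,-1]]
  ]
}}

```text
clock: 17.55
position: [520.4, 179.3, 127.8]
ee_rot: [1.682, -2.579, -0.124]
force: [-0.1, 0.2, -0.0]
gripper_width: 85.4
```

Run:
```python
from h import *
to((512.2,182.2,118)); m=camera_model("wrist"); I=read_camera("wrist"); cv2.imwrite("pics/w17.png",I[:,:,::-1])
I=read_camera("scene")[:,:,::-1]; cv2.imwrite("pics/s17.png",cv2.resize(I[150:300,290:490],(800,600),interpolation=cv2.INTER_CUBIC))
```

```text
pos [520.4 179.3 127.8] ang x -113.7 t 17.55 F [-0.1  0.2 -0. ]
(512.2, 182.2, 118) -> [ 0.6  7.6 10.6]
```

View pics/w17.png

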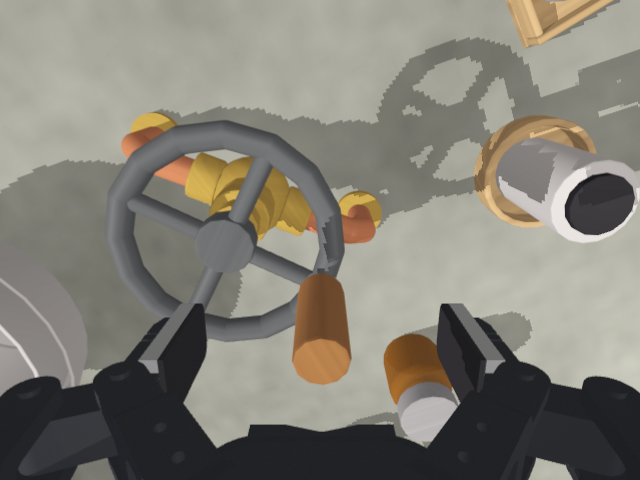

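View pics/s17.png

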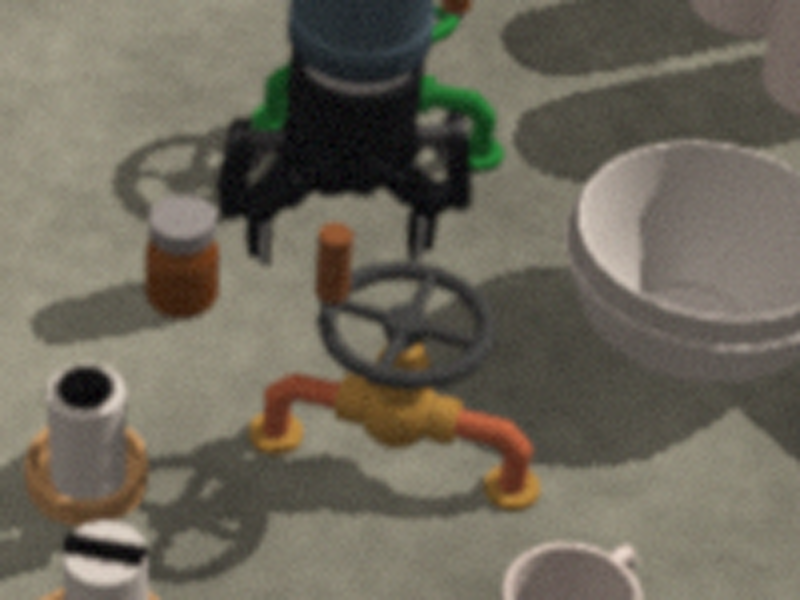

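Call:
{"api": "drive_tool", "payload": {
  "targets": [
    [[0.001,0.007,0.009,0,-1],[0,0,0,0,-1]]
  ]
}}

```text
clock: 17.9
position: [515.1, 181.9, 123.0]
ee_rot: [1.686, -2.584, -0.119]
force: [-0.3, 0.0, 0.4]
gripper_width: 85.3
```

Call:
{"api": "drive_tool", "payload": {
  "targets": [
    [[0,0,0,0,1],[0,0,0,0,1],[0,0,0,0,1],[0,0,0,0,1],[0,0,0,0,1]]
  ],
  "force": 40
}}

```text
clock: 18.52
position: [515.4, 181.9, 124.3]
ee_rot: [1.687, -2.584, -0.118]
force: [-1.1, 0.1, -0.5]
gripper_width: 20.6
```

Run:
```python
from h import *
to((512.2,182.2,118)); s=read_state();print(s["gripper_width"],s["torque"],cv2.Rodrigues(s["ee_rot"])[0].round(3)); m=camera_model("wrist"); I=read_camera("wrist"); cv2.imwrite("pics/w18.png",I[:,:,::-1])
I=read_camera("scene")[:,:,::-1]; cv2.imwrite("pics/s18.png",cv2.resize(I[150:300,290:490],(800,600),interpolation=cv2.INTER_CUBIC))
```

```text
pos [515.4 181.9 124.3] ang x -113.7 t 18.52 F [-1.1  0.1 -0.5]
(512.2, 182.2, 118) -> [1.  2.4 6.6]
20.57988218557308 [ 0.03389291  0.02184882 -0.00249232] [[-0.402 -0.912 -0.086]
 [-0.916  0.4    0.035]
 [ 0.003  0.093 -0.996]]
```

View pics/w18.png

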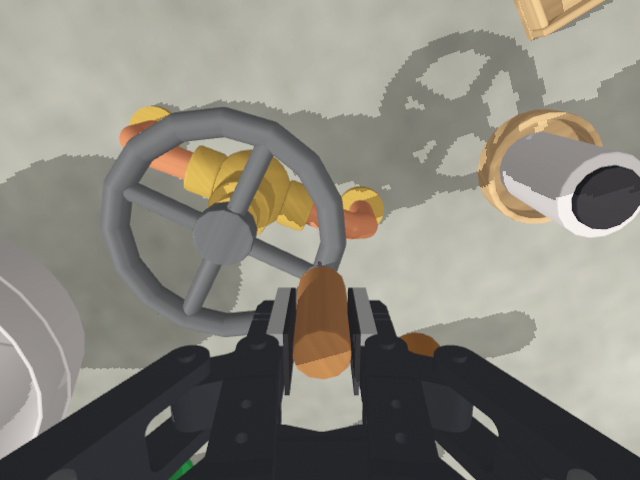

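View pics/s18.png

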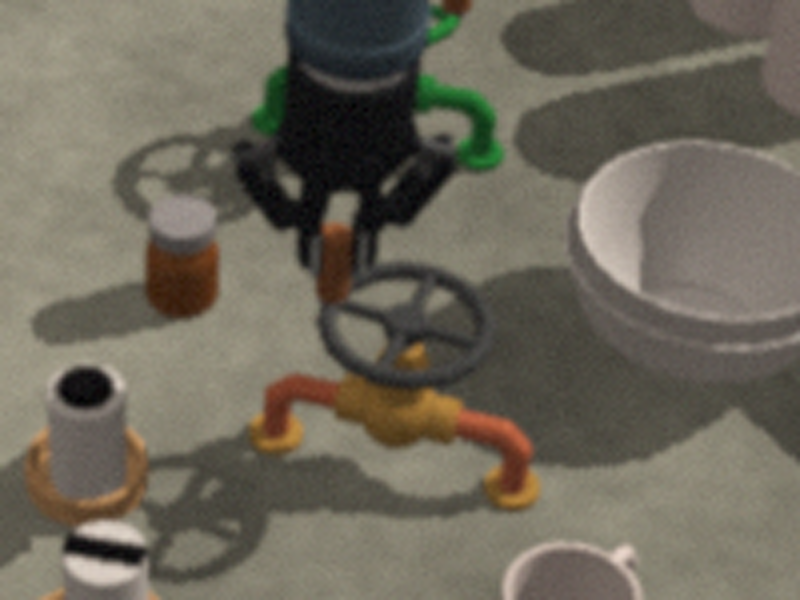

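The handle is held at 20.6 mm. The reported TCP is 35 mm from the true tips, which puts the grasp point about 15 mm below the handle's middle. I'll turn clockwise in small steps, correcting as I go.

```bash
cat >> h.py <<'E'
C=np.array([554.2,213.6])
def arc(step,n=5,zt=123,R=50.2,lead=0):
    s=read_state();T=cv2.Rodrigues(np.array(s["ee_rot"]))[0];p=np.array(s["position"])
    v=p[:2]-C; a=np.arctan2(v[1],v[0])
    print("ang",np.degrees(a).round(1),"r",np.linalg.norm(v).round(1),"z",p[2].round(1),"t",round(s["clock"],2),"F",s["force"].round(1),"w",round(s["gripper_width"],1),"tilt",(T.T@[0,0,-1])[:2].round(3))
    rows=[]
    for i in range(n):
        a+=np.radians(step); q=np.array([*(C+R*np.array([np.cos(a),np.sin(a)])),p[2]+np.clip(zt-p[2],-2,2)])
        rows.append([float(x) for x in (np.round((T.T@(q-p))*2)/2000)]+[0,1]); p=q
    print(rows)
E
python3 -c "
from h import *
arc(-9)"
```

```text
ang -140.7 r 50.1 z 124.3 t 18.62 F [-0.7 -0.3  1.3] w 20.6 tilt [-0.003 -0.093]
[[-0.004, 0.0065, 0.002, 0, 1], [-0.005, 0.006, 0.0005, 0, 1], [-0.006, 0.005, 0.0005, 0, 1], [-0.0065, 0.004, 0.0005, 0, 1], [-0.0075, 0.003, 0.0005, 0, 1]]
```

Call:
{"api": "drive_tool", "payload": {
  "targets": [
    [[-0.004,0.0065,0.001,0,1],[-0.005,0.006,0.0005,0,1],[-0.006,0.005,0.0005,0,1],[-0.0065,0.004,0.0005,0,1],[-0.0075,0.003,0.0005,0,1]]
  ]
}}

```text
clock: 19.25
position: [504.9, 220.3, 124.3]
ee_rot: [1.688, -2.586, -0.115]
force: [2.5, -2.2, 2.3]
gripper_width: 20.1
```

```bash
python3 -c "
from h import *
arc(-10)"
```

```text
ang 172.3 r 49.8 z 124.3 t 19.25 F [ 2.5 -2.2  2.3] w 20.1 tilt [-0.002 -0.09 ]
[[-0.0085, 0.002, 0.0015, 0, 1], [-0.0085, 0.0, -0.0, 0, 1], [-0.0085, -0.0015, -0.0, 0, 1], [-0.0085, -0.003, -0.0005, 0, 1], [-0.0075, -0.004, -0.0005, 0, 1]]
```

Call:
{"api": "drive_tool", "payload": {
  "targets": [
    [[-0.0085,0.002,0.001,0,1],[-0.0085,0,0,0,1],[-0.0085,-0.0015,0,0,1],[-0.0085,-0.003,0,0,1],[-0.0075,-0.004,-0.0005,0,1]]
  ]
}}

```text
clock: 19.88
position: [530.8, 257.3, 124.3]
ee_rot: [1.69, -2.588, -0.109]
force: [2.1, -8.3, 2.7]
gripper_width: 20.5
```

```bash
python3 -c "
from h import *
arc(-8)"
```

```text
ang 118.2 r 49.6 z 124.3 t 19.88 F [ 2.1 -8.3  2.7] w 20.5 tilt [-0.003 -0.086]
[[-0.0055, -0.0045, 0.001, 0, 1], [-0.0045, -0.0055, -0.0005, 0, 1], [-0.0035, -0.006, -0.0005, 0, 1], [-0.003, -0.0065, -0.0005, 0, 1], [-0.002, -0.0065, -0.0005, 0, 1]]
```

Call:
{"api": "drive_tool", "payload": {
  "targets": [
    [[-0.0055,-0.0045,0.001,0,1],[-0.0045,-0.0055,0,0,1],[-0.0035,-0.006,0,0,1],[-0.003,-0.0065,0,0,1],[-0.002,-0.0065,0,0,1]]
  ]
}}

```text
clock: 20.5
position: [567.5, 261.5, 124.2]
ee_rot: [1.688, -2.586, -0.104]
force: [-3.0, -6.8, 8.5]
gripper_width: 20.7
```

```bash
python3 -c "
from h import *
arc(-8)"
```

```text
ang 74.5 r 49.7 z 124.2 t 20.5 F [-3.  -6.8  8.5] w 20.7 tilt [-0.007 -0.085]
[[-0.001, -0.007, 0.0005, 0, 1], [0.0005, -0.007, -0.0005, 0, 1], [0.0015, -0.007, -0.0005, 0, 1], [0.0025, -0.0065, -0.0005, 0, 1], [0.0035, -0.006, -0.0005, 0, 1]]
```

Call:
{"api": "drive_tool", "payload": {
  "targets": [
    [[-0.001,-0.007,-0.0005,0,1],[0.0005,-0.007,-0.0005,0,1],[0.0015,-0.007,-0.0005,0,1],[0.0025,-0.0065,-0.0005,0,1],[0.0035,-0.006,-0.0005,0,1]]
  ]
}}

```text
clock: 21.12
position: [590.2, 247.7, 124.2]
ee_rot: [1.684, -2.577, -0.13]
force: [-17.0, 18.6, 10.5]
gripper_width: 20.4
```

```bash
python3 -c "
from h import *
arc(-8,zt=124.3)"
```

```text
ang 43.4 r 49.6 z 124.2 t 21.12 F [-17.   18.6  10.5] w 20.4 tilt [-0.004 -0.104]
[[0.0025, -0.0065, -0.001, 0, 1], [0.004, -0.0055, -0.0005, 0, 1], [0.005, -0.005, -0.0005, 0, 1], [0.0055, -0.0045, -0.0005, 0, 1], [0.006, -0.0035, -0.0005, 0, 1]]
```

A tangential reaction of about 25 N shows at angle 43.4°, after 176° of turning, which looks like the stop. Confirming with one more small push.

Call:
{"api": "drive_tool", "payload": {
  "targets": [
    [[0.002,-0.005,-0.0005,0,1],[0.002,-0.004,-0.0005,0,1],[0.002,-0.004,-0.0005,0,1]]
  ]
}}

```text
clock: 21.5
position: [588.9, 248.8, 124.2]
ee_rot: [1.684, -2.561, -0.169]
force: [-9.7, 6.0, 8.5]
gripper_width: 20.6
```

```bash
python3 -c "
from h import *
arc(9,zt=124.3)"
```

```text
ang 45.4 r 49.4 z 124.2 t 21.5 F [-9.7  6.   8.5] w 20.6 tilt [ 0.001 -0.131]
[[-0.003, 0.007, 0.001, 0, 1], [-0.001, 0.0075, 0.001, 0, 1], [0.0, 0.008, 0.001, 0, 1], [0.0015, 0.0075, 0.001, 0, 1], [0.0025, 0.0075, 0.001, 0, 1]]
```

```bash
cat >> h.py <<'E'
CP=np.array([557.8,212.1])
def arc(step,n=5,zt=124.5,R=50.2):
    s=read_state();T=cv2.Rodrigues(np.array(s["ee_rot"]))[0];p=np.array(s["position"])
    P=p+T@[0,0,-42]
    v=P[:2]-CP; a=np.arctan2(v[1],v[0]); w=p[:2]-C
    print("P ang",np.degrees(a).round(1),"r",np.linalg.norm(v).round(1),"TCP ang",np.degrees(np.arctan2(w[1],w[0])).round(1),"z",p[2].round(1),"t",round(s["clock"],2),"F",s["force"].round(1),"w",round(s["gripper_width"],1),"tilt",(T.T@[0,0,-1])[:2].round(3), "q6",s["joint_positions"][5].round(2))
    rows=[]
    for i in range(n):
        a+=np.radians(step); q=np.array([*(CP+R*np.array([np.cos(a),np.sin(a)])),P[2]+(np.clip(zt-p[2],-2,2) if i==0 else 0)])
        rows.append([float(x) for x in (np.round((T.T@(q-P))*2)/2000)]+[0,1]); P=q
    print(rows)
E
python3 -c "
from h import *
arc(10)
for n in ('scene','top'):
  I=read_camera(n)[:,:,::-1]; cv2.imwrite('pics/'+n+'20.png',cv2.resize(I[150:300,290:490] if n=='scene' else I[180:280,180:313],(800,600),interpolation=cv2.INTER_CUBIC))
"
```

```text
P ang 43.6 r 50.0 TCP ang 45.4 z 124.2 t 21.5 F [-9.7  6.   8.5] w 20.6 tilt [ 0.001 -0.131] q6 2.13
[[-0.003, 0.008, 0.001, 0, 1], [-0.001, 0.0085, 0.001, 0, 1], [0.0005, 0.0085, 0.001, 0, 1], [0.002, 0.0085, 0.001, 0, 1], [0.0035, 0.008, 0.001, 0, 1]]
```

View pics/scene20.png

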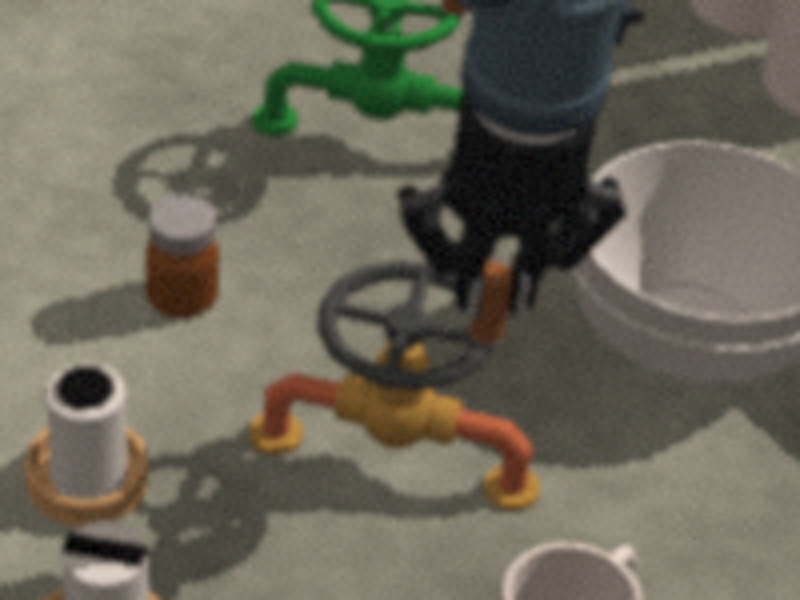

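The handle's top is at scene pixel (414,217). Cross-checking the stop angle from the picture.

```bash
python3 -c "
from h import *
h=onz('scene',(414.2,217),183); v=h[:2]-[553.9,212.4]; print(h,np.hypot(*v),np.degrees(np.arctan2(v[1],v[0])))
h=onz('scene',(374,207),183); v=h[:2]-[553.9,212.4]; print(h,np.hypot(*v),np.degrees(np.arctan2(v[1],v[0])))
"
```

```text
[585.86599402 253.22954809 183.        ] 51.85438044188086 51.94213755286243
[510.57076869 185.69562507 183.        ] 50.89740589397117 -148.353925915845
```

Stop angle agrees: 43.6° from the arm and about 44.4° from the picture. Opening anticlockwise now, with two turns ending back at about 44°.

Call:
{"api": "drive_tool", "payload": {
  "targets": [
    [[-0.003,0.008,0,0,1],[-0.001,0.0085,0.001,0,1],[0.0005,0.0085,0.001,0,1],[0.002,0.0085,0.001,0,1],[0.0035,0.008,0.001,0,1]]
  ]
}}

```text
clock: 22.22
position: [548.6, 263.8, 124.4]
ee_rot: [1.683, -2.561, -0.167]
force: [1.9, -3.3, 0.4]
gripper_width: 20.3
```

```bash
python3 -c "
from h import *
arc(13)"
```

```text
P ang 94.9 r 49.8 TCP ang 96.4 z 124.4 t 22.23 F [ 1.9 -3.3  0.4] w 20.3 tilt [-0.001 -0.13 ] q6 2.17
[[0.006, 0.0095, 0.001, 0, 1], [0.0085, 0.0075, 0.001, 0, 1], [0.01, 0.0055, 0.0005, 0, 1], [0.011, 0.003, 0.0005, 0, 1], [0.0115, 0.0005, 0.0, 0, 1]]
```

Call:
{"api": "drive_tool", "payload": {
  "targets": [
    [[0.006,0.0095,0.001,0,1],[0.0085,0.0075,0.001,0,1],[0.01,0.0055,0.0005,0,1],[0.011,0.003,0.0005,0,1],[0.0115,0.0005,0,0,1]]
  ]
}}

```text
clock: 22.85
position: [505.5, 229.6, 124.4]
ee_rot: [1.687, -2.568, -0.162]
force: [7.8, -0.8, -4.8]
gripper_width: 20.1
```

```bash
python3 -c "
from h import *
arc(14)"
```

```text
P ang 162.2 r 50.0 TCP ang 161.9 z 124.4 t 22.85 F [ 7.8 -0.8 -4.8] w 20.1 tilt [ 0.003 -0.123] q6 2.12
[[0.012, -0.0025, -0.0005, 0, 1], [0.011, -0.0055, -0.0005, 0, 1], [0.0095, -0.008, -0.001, 0, 1], [0.007, -0.01, -0.0015, 0, 1], [0.0045, -0.0115, -0.0015, 0, 1]]
```

Call:
{"api": "drive_tool", "payload": {
  "targets": [
    [[0.012,-0.0025,0,0,1],[0.011,-0.0055,-0.0005,0,1],[0.0095,-0.008,-0.001,0,1],[0.007,-0.01,-0.001,0,1],[0.0045,-0.0115,-0.001,0,1]]
  ]
}}

```text
clock: 23.48
position: [521.9, 175.0, 124.3]
ee_rot: [1.69, -2.571, -0.17]
force: [1.0, 4.2, 5.9]
gripper_width: 20.1
```

```bash
python3 -c "
from h import *
arc(14)"
```

```text
P ang -128.3 r 50.4 TCP ang -129.9 z 124.3 t 23.48 F [1.  4.2 5.9] w 20.1 tilt [ 0.01  -0.125] q6 2.02
[[0.0015, -0.012, -0.002, 0, 1], [-0.0015, -0.012, -0.0015, 0, 1], [-0.004, -0.0115, -0.0015, 0, 1], [-0.007, -0.01, -0.001, 0, 1], [-0.009, -0.008, -0.001, 0, 1]]
```

Call:
{"api": "drive_tool", "payload": {
  "targets": [
    [[0.0015,-0.012,-0.002,0,1],[-0.0015,-0.012,-0.0015,0,1],[-0.004,-0.0115,-0.0015,0,1],[-0.007,-0.01,-0.001,0,1],[-0.009,-0.008,-0.001,0,1]]
  ]
}}

```text
clock: 24.1
position: [581.2, 172.4, 124.2]
ee_rot: [1.687, -2.568, -0.178]
force: [-5.8, 4.5, 5.6]
gripper_width: 20.7
```

```bash
python3 -c "
from h import *
arc(14)"
```

```text
P ang -56.2 r 50.8 TCP ang -56.7 z 124.2 t 24.1 F [-5.8  4.5  5.6] w 20.7 tilt [ 0.01  -0.131] q6 2.01
[[-0.0115, -0.0045, -0.001, 0, 1], [-0.012, -0.0025, -0.0, 0, 1], [-0.012, 0.0005, 0.0, 0, 1], [-0.0115, 0.0035, 0.0005, 0, 1], [-0.0105, 0.006, 0.001, 0, 1]]
```

Call:
{"api": "drive_tool", "payload": {
  "targets": [
    [[-0.0115,-0.0045,-0.001,0,1],[-0.012,-0.0025,0,0,1],[-0.012,0.0005,0,0,1],[-0.0115,0.0035,0.0005,0,1],[-0.0105,0.006,0.001,0,1]]
  ]
}}

```text
clock: 24.72
position: [601.5, 227.0, 124.2]
ee_rot: [1.683, -2.561, -0.176]
force: [-7.1, -4.1, 7.2]
gripper_width: 20.3
```

```bash
python3 -c "
from h import *
arc(14)"
```

```text
P ang 14.4 r 50.4 TCP ang 15.8 z 124.2 t 24.73 F [-7.1 -4.1  7.2] w 20.3 tilt [ 0.002 -0.135] q6 2.1
[[-0.0085, 0.0085, 0.001, 0, 1], [-0.0065, 0.0105, 0.0015, 0, 1], [-0.0035, 0.0115, 0.0015, 0, 1], [-0.0005, 0.012, 0.0015, 0, 1], [0.0025, 0.012, 0.0015, 0, 1]]
```

Call:
{"api": "drive_tool", "payload": {
  "targets": [
    [[-0.0085,0.0085,0.0005,0,1],[-0.0065,0.0105,0.001,0,1],[-0.0035,0.0115,0.001,0,1],[-0.0005,0.012,0.0015,0,1],[0.0025,0.012,0.0015,0,1]]
  ]
}}

```text
clock: 25.35
position: [557.1, 263.9, 124.4]
ee_rot: [1.682, -2.56, -0.167]
force: [0.7, -6.0, -1.2]
gripper_width: 20.1
```

```bash
python3 -c "
from h import *
arc(14)"
```

```text
P ang 84.9 r 49.8 TCP ang 86.7 z 124.4 t 25.35 F [ 0.7 -6.  -1.2] w 20.1 tilt [-0.002 -0.131] q6 2.17
[[0.005, 0.011, 0.0015, 0, 1], [0.008, 0.0095, 0.0015, 0, 1], [0.01, 0.007, 0.001, 0, 1], [0.0115, 0.0045, 0.0005, 0, 1], [0.012, 0.002, 0.0005, 0, 1]]
```

Call:
{"api": "drive_tool", "payload": {
  "targets": [
    [[0.005,0.011,0.0015,0,1],[0.008,0.0095,0.0015,0,1],[0.01,0.007,0.001,0,1],[0.0115,0.0045,0.0005,0,1],[0.012,0.002,0.0005,0,1]]
  ]
}}

```text
clock: 25.98
position: [506.9, 233.6, 124.4]
ee_rot: [1.687, -2.568, -0.161]
force: [9.8, -1.5, -4.1]
gripper_width: 20.4
```

```bash
python3 -c "
from h import *
arc(14)"
```

```text
P ang 157.3 r 50.1 TCP ang 157.1 z 124.4 t 25.98 F [ 9.8 -1.5 -4.1] w 20.4 tilt [ 0.003 -0.123] q6 2.13
[[0.012, -0.0015, -0.0005, 0, 1], [0.0115, -0.0045, -0.0005, 0, 1], [0.01, -0.007, -0.001, 0, 1], [0.008, -0.0095, -0.001, 0, 1], [0.0055, -0.011, -0.0015, 0, 1]]
```

Call:
{"api": "drive_tool", "payload": {
  "targets": [
    [[0.012,-0.0015,-0.0005,0,1],[0.0115,-0.0045,-0.0005,0,1],[0.01,-0.007,-0.001,0,1],[0.008,-0.0095,-0.001,0,1],[0.0055,-0.011,-0.0015,0,1]]
  ]
}}

```text
clock: 26.6
position: [518.3, 178.3, 124.4]
ee_rot: [1.69, -2.575, -0.17]
force: [2.3, 4.1, -3.4]
gripper_width: 20.2
```

```bash
python3 -c "
from h import *
arc(14)"
```

```text
P ang -133.9 r 50.5 TCP ang -135.5 z 124.4 t 26.6 F [ 2.3  4.1 -3.4] w 20.2 tilt [ 0.013 -0.124] q6 2.03
[[0.0025, -0.012, -0.0015, 0, 1], [-0.0, -0.012, -0.0015, 0, 1], [-0.003, -0.012, -0.0015, 0, 1], [-0.006, -0.0105, -0.0015, 0, 1], [-0.0085, -0.009, -0.001, 0, 1]]
```

Call:
{"api": "drive_tool", "payload": {
  "targets": [
    [[0.0025,-0.012,-0.0015,0,1],[0,-0.012,-0.0015,0,1],[-0.003,-0.012,-0.0015,0,1],[-0.006,-0.0105,-0.0015,0,1],[-0.0085,-0.009,-0.001,0,1]]
  ]
}}

```text
clock: 27.22
position: [576.9, 169.9, 124.3]
ee_rot: [1.687, -2.571, -0.178]
force: [-5.2, 5.2, 3.8]
gripper_width: 20.4
```

```bash
python3 -c "
from h import *
arc(11)"
```

```text
P ang -61.9 r 50.9 TCP ang -62.5 z 124.3 t 27.23 F [-5.2  5.2  3.8] w 20.4 tilt [ 0.012 -0.13 ] q6 2.01
[[-0.0085, -0.0045, -0.0005, 0, 1], [-0.009, -0.0035, -0.0005, 0, 1], [-0.0095, -0.002, -0.0, 0, 1], [-0.0095, 0.0, 0.0, 0, 1], [-0.0095, 0.002, 0.0005, 0, 1]]
```

Call:
{"api": "drive_tool", "payload": {
  "targets": [
    [[-0.0085,-0.0045,-0.0005,0,1],[-0.009,-0.0035,-0.0005,0,1],[-0.0095,-0.002,0,0,1],[-0.0095,0,0,0,1],[-0.0095,0.002,0.0005,0,1]]
  ]
}}

```text
clock: 27.85
position: [603.1, 210.2, 124.3]
ee_rot: [1.685, -2.565, -0.177]
force: [-6.5, -2.1, 4.5]
gripper_width: 20.5
```

```bash
python3 -c "
from h import *
arc(9)"
```

```text
P ang -5.0 r 50.5 TCP ang -3.9 z 124.3 t 27.85 F [-6.5 -2.1  4.5] w 20.5 tilt [ 0.007 -0.133] q6 2.07
[[-0.007, 0.0035, 0.0005, 0, 1], [-0.0065, 0.004, 0.0005, 0, 1], [-0.006, 0.005, 0.0005, 0, 1], [-0.005, 0.006, 0.001, 0, 1], [-0.004, 0.0065, 0.001, 0, 1]]
```

Call:
{"api": "drive_tool", "payload": {
  "targets": [
    [[-0.007,0.0035,0.0005,0,1],[-0.0065,0.004,0,0,1],[-0.006,0.005,0,0,1],[-0.005,0.006,0,0,1],[0,0,0,0,1]]
  ]
}}

```text
clock: 28.48
position: [595.1, 241.0, 124.4]
ee_rot: [1.684, -2.563, -0.174]
force: [-2.6, -0.7, -0.6]
gripper_width: 19.8
```

```bash
python3 -c "
from h import *
arc(5)"
```

```text
P ang 32.0 r 50.0 TCP ang 33.8 z 124.4 t 28.48 F [-2.6 -0.7 -0.6] w 19.8 tilt [ 0.003 -0.133] q6 2.12
[[-0.0025, 0.0035, 0.0005, 0, 1], [-0.002, 0.004, 0.0005, 0, 1], [-0.0015, 0.004, 0.0005, 0, 1], [-0.0015, 0.004, 0.0005, 0, 1], [-0.001, 0.004, 0.0005, 0, 1]]
```

Call:
{"api": "drive_tool", "payload": {
  "targets": [
    [[-0.0025,0.0035,0,0,1],[-0.002,0.004,0,0,1],[-0.001,0.002,0,0,1],[0,0,0,0,1],[0,0,0,0,1]]
  ]
}}

```text
clock: 29.1
position: [588.2, 249.5, 124.5]
ee_rot: [1.682, -2.563, -0.174]
force: [-0.7, -0.9, -5.4]
gripper_width: 20.3
```

```bash
python3 -c "
from h import *
arc(3)
I=read_camera('scene')[:,:,::-1]; cv2.imwrite('pics/s30.png',cv2.resize(I[150:300,290:490],(800,600),interpolation=cv2.INTER_CUBIC))
I=read_camera('top')[:,:,::-1]; cv2.imwrite('pics/t30.png',I)
arc(3)"
```

```text
P ang 44.7 r 49.9 TCP ang 46.6 z 124.5 t 29.1 F [-0.7 -0.9 -5.4] w 20.3 tilt [ 0.002 -0.133] q6 2.13
[[-0.001, 0.0025, 0.0005, 0, 1], [-0.001, 0.0025, 0.0005, 0, 1], [-0.0005, 0.0025, 0.0005, 0, 1], [-0.0005, 0.0025, 0.0005, 0, 1], [-0.0005, 0.0025, 0.0005, 0, 1]]
P ang 44.7 r 49.9 TCP ang 46.6 z 124.5 t 29.2 F [-1.1 -1.1 -5.5] w 20.5 tilt [ 0.002 -0.133] q6 2.13
[[-0.001, 0.0025, 0.0005, 0, 1], [-0.001, 0.0025, 0.0005, 0, 1], [-0.0005, 0.0025, 0.0005, 0, 1], [-0.0005, 0.0025, 0.0005, 0, 1], [-0.0005, 0.0025, 0.0005, 0, 1]]
```

View pics/s30.png

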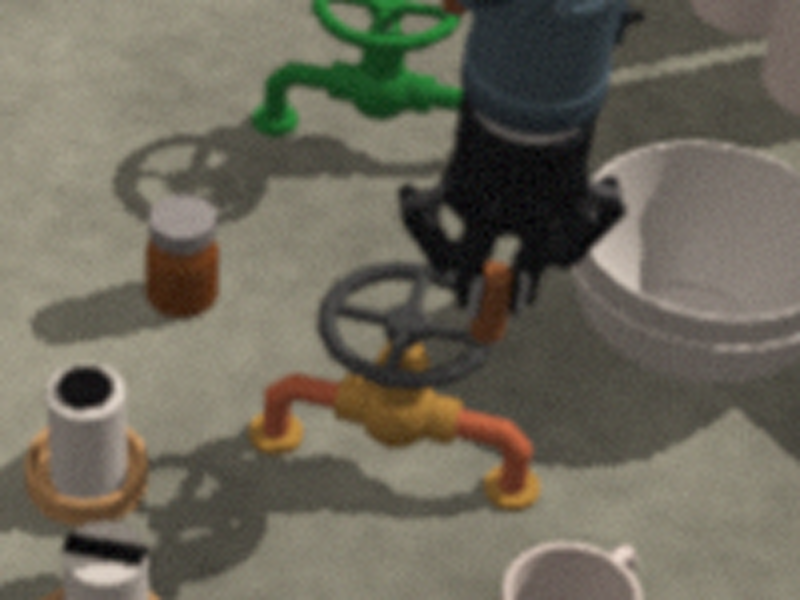

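View pics/t30.png

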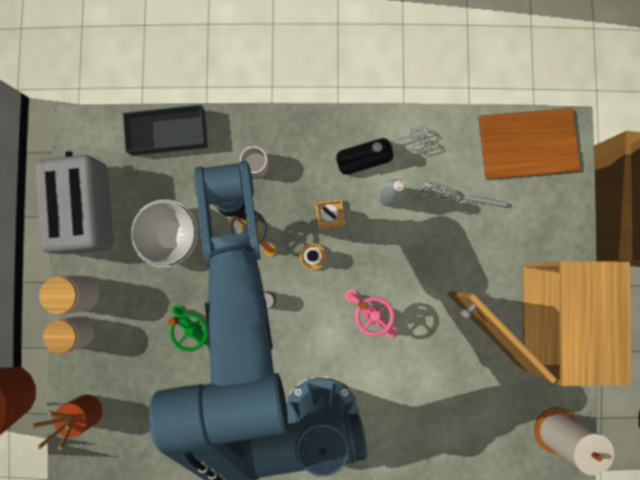

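The picture matches the one at the stop: handle top at crop (497,268). The wheel is two turns on, within about 1°, and the arm is still. Both cartridges are in their holders and the bystanders are unmoved. Handing in.

```bash
python3 -c "
from h import *
s=read_state(); print(s['clock'],s['qd'].round(3),s['gripper_width'],s['force'].round(1)); print(finish_job())"
```

```text
29.2 [ 0.001 -0.001 -0.001  0.001  0.     0.001] 20.540459433336604 [-1.1 -1.1 -5.5]
the job is handed in; nothing more can be done
None
```

The job is handed in at 29.2 s of the allowed 72 s; no verdict was reported. Both cartridges are in their holders, and the valve is two turns open with the fingers still on its handle.

- **Cartridges:** Both were released upright on the holder floors. The round tag is about 2 mm from centre in the round holder. The bar tag is about 5–6 mm from centre in the square one; the limit is 14 mm.
- **Valve:** I turned the wheel clockwise by 176° until it pushed back with about 25 N, at a handle angle of 43.6°. I then opened it two full turns to 44.7°, about 0.02 rad over two turns. The final scene picture matches the one taken at the stop.
- **Grip at the end:** The opening was 20.5 mm on the 22 mm handle, set to 40 N, with the arm still. By the reported pose, the grasp point is about 2 mm from the handle's axis and 15 mm below its middle.
- **Bystanders:** In the top and scene views nothing else looked moved.

What disagreed or went wrong:
- **Fingertip offset:** The visible fingertips end about 33 mm behind the reported TCP. The first grasp therefore caught the bar tag instead of the cartridge body; it held, and I corrected for the offset after that.
- **Tool tilt:** The tool drifted to about 0.13 rad of tilt. I turned the hand so the tilt was about the jaw axis, where it did not affect the grip.

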